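# Nest the mixing bowls on the kitchen scale and zero its dial

## Task

Get the scale ready for weighing into the three mixing bowls: the largest already stands on it. Nest the middle bowl in the largest and then the smallest in the middle one, setting each down gently and level on the floor of the bowl below, so that the scale is never driven down to its stop. With all three on it, turn the scale's dial by its grip bar until the zero mark stands right under the pointer, then let go; leave the green-lidded jar, the lemon and the kitchen timer where they are.

Things in the scene. Friction and masses are not known exactly. Their poses are not given: they have to be found in the camera images.
- bowl_large_mid (a point): Largest of three plain white stoneware bowls of one shape, told apart by size: 200 mm across the rim, 102 high, loose on the scale's platform, mouth up. Point: on its axis, 51 mm above its underside; z = axis, up. Flat inner floor 6 mm above the underside, 68 mm across; from it the wall flares up to a collar 184 mm across inside.
- bowl_middle_mid (a point): Middle bowl, 134 mm across the rim, 82 high, 0.26 kg +-25 %, mouth up on the worktop. Point: on its axis, 41 mm above its underside; z up. Top 22 mm: upright collar 8 mm thick, to be gripped with one finger inside, one outside. Foot 60 mm across; inner floor 6 mm up, 48 mm across. Seated in the largest bowl: this point 4 mm below bowl_large_mid, same axis, 4 mm play, 25 mm clear round the collar.
- bowl_small_mid (a point): Smallest bowl, 68 mm across the rim, 64 high, 0.12 kg +-25 %, mouth up on the worktop; middle and smallest stand either side of the scale, either way round. Point: on its axis, 32 mm above its underside; z up. Top 22 mm: upright collar 8 mm thick. Foot 40 mm across. Seated in the middle bowl: this point 3 mm below bowl_middle_mid, same axis, 4 mm play, 25 mm clear round the collar.
- platform_top (a point): Top centre of the round steel platform (124 mm across) of a mechanical kitchen scale: fixed grey housing 240 long, 150 wide, 73 mm high, sloping dial in front, facing the robot, platform behind it, its top 98 mm above the worktop when empty. The point sinks with the platform; x = from the dial to the platform, z up.
- platform (a joint): How far the sprung platform has sunk, m (0 = empty): about 0.9 mm for each newton (1100 N/m, damped), bottom stop at 0.018. The three bowls together (0.83 kg +-25 %) sink it 6 to 9 mm, so bowls on it lie that much lower than they were.
- dial_grip (a point): Black grip bar (34 long, 10 thick, 24 mm high) on the middle of the dial's clear lens; bar, lens, dial and aluminium rim (87 mm across) turn as one. Point: on the dial's axis at half the bar's height; z = out along the axis, which leans 30 degrees from vertical towards the front (robot) side; x = along the bar to the black triangular zero mark at the dial's edge.
- dial (a joint): Angle of the dial, rad: 0 = zero mark at the top of the sloping face, growing clockwise as one faces the dial; range -1.3 to 2.4. Light friction (0.04 N m); it stays where it is left.
- pointer (a joint): Angle of the thin black pointer under the lens, rad, same sense and origin as the dial's: 140 rad per metre that the platform sinks (1.25 rad a kilogram). The scale reads zero when dial and pointer angles are equal, the zero mark at the pointer's tip. The dial has 40 divisions of 9 degrees.
- pointer_tip (a point): Tip of the pointer, 34 mm from the dial's axis; x = along the pointer, axis to tip; z = out of the dial.
- jar_mid (a point): Bystander: squat glass jar with a green lid, 66 x 66 x 83 mm, behind the work on the left; its centre.
- lemon_mid (a point): Bystander: lemon, 80 x 57 x 56 mm, on the left; its centre.
- egg_timer_mid (a point): Bystander: round red wind-up kitchen timer, 69 mm across and 60 mm high, on the worktop left of the front of the scale; its centre.

How it is judged:
On the way, in this order (a step that is already met when the one before it is completed fails the run):
1. the middle bowl sits level on the floor of the largest, let go (horizontal distance between bowl_middle_mid and bowl_large_mid below 0.009 m and z of bowl_middle_mid in the frame of bowl_large_mid between -0.008 and 0 m and angle between bowl_middle_mid's own z axis and vertical below 0.06 rad and contact force between bowl_middle and the arm below 0.2 N), for 0.2 s.
2. the smallest bowl sits level on the floor of the middle one, let go (horizontal distance between bowl_middle_mid and bowl_large_mid below 0.009 m and z of bowl_middle_mid in the frame of bowl_large_mid between -0.008 and 0 m and angle between each of bowl_middle_mid, bowl_small_mid's own z axis and vertical below 0.06 rad and horizontal distance between bowl_small_mid and bowl_middle_mid below 0.009 m and z of bowl_small_mid in the frame of bowl_middle_mid between -0.007 and 0.001 m and contact force between bowl_small and the arm below 0.2 N), for 0.2 s.
3. with all three bowls on the scale, the dial's zero mark stands at the pointer (horizontal distance between bowl_middle_mid and bowl_large_mid below 0.009 m and z of bowl_middle_mid in the frame of bowl_large_mid between -0.008 and 0 m and angle between each of bowl_middle_mid, bowl_small_mid's own z axis and vertical below 0.06 rad and horizontal distance between bowl_small_mid and bowl_middle_mid below 0.009 m and z of bowl_small_mid in the frame of bowl_middle_mid between -0.007 and 0.001 m and angle between the x axis of dial_grip and the x axis of pointer_tip, either way round below 0.078 rad), for 0.2 s.
At the end, for the whole second after the job is handed in: Large bowl level on the platform (45 mm); middle bowl level on its floor and smallest on the middle one's floor (9 mm sideways, 4 mm in height, about 3 degrees); zero mark within half a division (0.078 rad) of the pointer; all at rest and let go (all of step 3 and horizontal distance between bowl_large_mid and platform_top below 0.045 m and z of bowl_large_mid in the frame of platform_top below 0.055 m and angle between bowl_large_mid's own z axis and vertical below 0.05 rad and contact force between each of bowl_middle, bowl_small, dial and the arm below 0.2 N and linear speed of each of bowl_small, bowl_middle below 0.02 m/s); the robot touches nothing.
It fails at once if the scale is driven down to its stop (platform more than 17 mm down) (value of joint platform above 0.017 m).
It fails at once if the jar is shifted by more than 30 mm (distance of jar_mid from where it was at the start of the episode above 0.03 m).
It fails at once if the lemon is shifted by more than 30 mm (distance of lemon_mid from where it was at the start of the episode above 0.03 m).
It fails at once if the kitchen timer is shifted by more than 30 mm (distance of egg_timer_mid from where it was at the start of the episode above 0.03 m).
It also fails if it takes over 72 s, if anything falls off the work surface, if the arm or the gripper's body presses on something with over 40 N, if the wrist force passes 120 N, or if a joint passes its speed limit or range.

## Robot

A 7-joint arm with a two-finger parallel gripper is mounted at the origin on a cart in front of the work surface, level with it; the furniture and walls round the work are solid. World frame = base frame: x ahead of the robot, y to its left, z up, the work surface at z = 0. Lengths are in m, angles in rad, forces in N, time in s.
With the tool pointing down it reaches from about 0.425 to 0.925 m from the base axis. Payload 6.8 kg.
Tool frame: the origin (TCP) lies at the very end of the fingers, on their centre line; the grasp point (between the pads) lies 19 mm behind it; z points along the fingers, y is the line along which they close (so a half turn about z gives the same grasp; the last joint's range is limited). The gripper opens to 85 mm and grips with 20 to 120 N. Pads are 22 mm wide; open, the fingers measure 114 mm over their backs; the gripper's body (76 mm by 85 mm) begins 54 mm behind the grasp point. The pads swing forward as they close: fully open they stand 13 mm farther back than shut.
Start: joints at [1.096, 0.477, 0.022, 1.555, -0.011, 1.109, -0.083], TCP at [0.242, -0.63, 0.231] pointing down, gripper open.
Joint ranges: [-2.96, 2.96], [-0.34, 2.1], [-1.41, 1.46], [0.24, 2.44], [-1.37, 4.51], [0.17, 1.92], [-2.96, 2.96]. Speed limits (rad/s): [2.39, 2.39, 3.14, 3.14, 3.14, 3.14, 3.14].

## Interface

Orientations are given as a unit quaternion [w, x, y, z].
In Python, from station import telemetry, viewer, job, search_frame, cut_out gives the robot as it stands. The module is installed in compiled form; this text tells all that it offers.
- The arm moves only by the shell command python3 -m crank 'ROWS' [FORCE]. ROWS is JSON, a list of rows, each an object with "delta_rot": the turn, a rotation vector about the tool's x, y, z in degrees, a list of three; "xyz": the shift along the tool's x, y, z in m, a list of three; "fingers": the gripper command: -1 is fully open, 1 is shut, values between are in proportion. In form: [{"delta_rot": [ax, ay, az], "xyz": [dx, dy, dz], "fingers": fingers}, ...]. A call has 1 to 10 rows; each row is the pose to reach, as a shift and turn from the pose commanded when the call began, along the tool's axes at that moment; what a row does not reach only later rows make up. A row lasts 1/10 s, in which the tool goes at most 50 mm and 8.59 degrees, less where a joint would pass 70% of its speed; a pose out of reach is approached as far as the arm can. A call with a gripper value outside its range is refused whole. The fingers move at their own pace and stop on an object; FORCE is the grip in N (left out, the last holds). Time passes only in rows, so rows that repeat a pose let the fingers close. It gives the time, the measured TCP pose, the force, the opening and the grip force at its end, in the units of the state.
- telemetry.get_obs(): the state, without advancing time (a new reading comes with each control period).
- viewer.read_camera(name): name is "scene" or "top"; returns a dict with "img" (400x640x3 uint8, red, green, blue), "fx", "fy", "cx", "cy" (pixels), "k1" (the pictures are not rectified: a ray, as slopes to the right and down, at radius r is drawn at 1 + k1 r^2 times it, then the intrinsics apply), "origin" and "rotation" of the camera in the world. Camera axes: x right, y up, looking along -z (the intrinsics and any distortion apply to the point x, -y, -z); pixel columns grow to the right and rows downward; lengths in m; the calibration is good to about 2 mm. A picture is of the moment at which its call begins. There is no depth.
- job.hand_in(): hands the job in; it is judged then, once.
Trained networks look in the newest picture that a camera, given by its name, has taken for a name from the list of things; names that differ only in an ending like _2 or _b are one class to them, and where a whole thing is asked for, a point or a joint stands for the part that bears it (a point fixed in the world has none). Each returns a list of dicts, best first, with "score" (0 to 1); they miss things now and then, are a little off and sometimes report something else, mostly with a low value. They report only what shows in the picture. A call takes as long as a camera call.
- search_frame(camera, thing): "pixel" ([column, row] in pixels, amid what is visible of it).
- cut_out(camera, thing): "pixels" (400x640 bool, what is visible of it) and "pixel" ([column, row] in pixels, amid what is visible of it).
The state is a dict: "t": time; "q": joint angles; "joint_vel": joint speeds; "joint_torque": joint torques, N m; "eef_pos": TCP position; "tool_rot": TCP orientation; "contact_force": force on the tool from outside, world axes, zero at the start; "torque": the same for the moment, N m; "gripper_width": opening from 0.0 (shut) to 1.0 (fully open); "grasp_force": force on a finger pad.
Only numpy, scipy, OpenCV 4.12 (cv2) and the standard library are available. Lean on these libraries where they do the work, as an engineer would, in place of code of your own. Each camera call takes 0.05 s, during which the arm holds its last target. There are 200 camera calls.

## Working session

There is one attempt and no reset: what is moved stays moved. The work goes in short steps, Python scripts to look and compute and a shell command to move; the robot and the scene stay as the last step left them, time stands still between calls to the robot, and variables do not carry over. Pictures are saved under pics/ and viewed, at most 10 in all, crops included, and the job is handed in when it is done.

```bash
mkdir -p pics
cat > h.py <<'E'
import numpy as np, cv2
from station import telemetry, viewer, job, search_frame, cut_out
from scipy.spatial.transform import Rotation as R
def ray(c,px):
    K=np.array([[c['fx'],0,c['cx']],[0,c['fy'],c['cy']],[0,0,1]],float)
    u=np.array(px,float)
    d=(u-[c['cx'],c['cy']])/[c['fx'],c['fy']]
    s=d.copy()
    for _ in range(20): s=d/(1+c['k1']*(s@s))
    v=np.array(c['rotation'])@np.array([s[0],-s[1],-1]); return np.array(c['origin']),v
def onz(c,px,z):
    o,v=ray(c,px); return o+v*(z-o[2])/v[2]
def proj(c,P):
    p=np.array(c['rotation']).T@(np.array(P,float)-c['origin']); s=np.array([p[0],-p[1]])/-p[2]
    return s*(1+c['k1']*(s@s))*[c['fx'],c['fy']]+[c['cx'],c['cy']]
def tool():
    o=telemetry.get_obs(); w,x,y,z=o['tool_rot']; return o,np.array(o['eef_pos']),R.from_quat([x,y,z,w])
E
python3 - <<'E'
from h import *
o,p,r=tool(); print(o['t'],p,r.as_matrix().round(3).tolist(),o['gripper_width'])
ims=[]
for n in ['scene','top']:
    c=viewer.read_camera(n); print(n,c['origin'],np.round(c['rotation'],3).tolist(),c['fx'],c['k1'])
    cv2.imwrite(f'pics/{n}0.png',c['img'][...,::-1])
    for t in ['bowl_large_mid','bowl_middle_mid','bowl_small_mid','platform_top','dial_grip','pointer_tip','jar_mid','lemon_mid','egg_timer_mid']:
        for s in search_frame(n,t)[:2]: print(t,np.round(s['pixel'],1),round(s['score'],2),onz(c,s['pixel'],.05).round(3))
E
```

```text
0.0 [ 0.24186762 -0.62956695  0.23033604] [[0.933, 0.359, -0.001], [0.359, -0.933, 0.002], [-0.0, -0.002, -1.0]] 1.001225795975579
scene [-0.02016725  0.4464406   0.9045103 ] [-0.459, -0.16, 0.292, 0.823] 387.35768367895247 -0.09752829268234427Traceback (most recent call last):
  File "<stdin>", line 8, in <module>
  File "h.py", line 12, in onz
    o,v=ray(c,px); return o+v*(z-o[2])/v[2]
        ~~~^^^^^^
  File "h.py", line 10, in ray
    v=np.array(c['rotation'])@np.array([s[0],-s[1],-1]); return np.array(c['origin']),v
      ~~~~~~~~~~~~~~~~~~~~~~~^~~~~~~~~~~~~~~~~~~~~~~~~~
ValueError: matmul: Input operand 1 has a mismatch in its core dimension 0, with gufunc signature (n?,k),(k,m?)->(n?,m?) (size 3 is different from 4)
```

View pics/scene0.png

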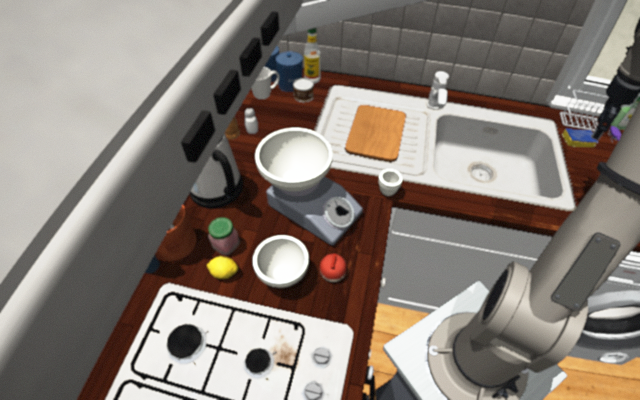

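The scene picture shows the large bowl on the scale at about (295,160) and the dial at (340,211). The middle bowl is at (281,262), the small bowl at (390,181) and the timer at (333,267). The camera rotation is a quaternion, so I'll fix the helper.

```bash
cat >> h.py <<'E'
def cam(n):
    c=viewer.read_camera(n); w,x,y,z=c['rotation']; c['rotation']=R.from_quat([x,y,z,w]).as_matrix(); return c
E
python3 - <<'E'
from h import *
for n in ['scene','top']:
    c=cam(n); print(n,c['origin'],np.round(c['rotation'],3).tolist(),c['fx'],c['k1'])
    cv2.imwrite(f'pics/{n}1.png',c['img'][...,::-1])
    for t in ['bowl_large_mid','bowl_middle_mid','bowl_small_mid','platform_top','dial_grip','pointer_tip','jar_mid','lemon_mid','egg_timer_mid']:
        for s in search_frame(n,t)[:2]: print(t,np.round(s['pixel'],1),round(s['score'],2),onz(c,s['pixel'],.05).round(3))
E
```

```text
scene [-0.02016725  0.4464406   0.9045103 ] [[-0.527, 0.663, -0.531], [-0.85, -0.407, 0.335], [0.006, 0.628, 0.778]] 387.35768367895247 -0.09752829268234427
bowl_large_mid [295.3 156.1] 0.81 [0.755 0.05  0.05 ]
bowl_large_mid [279.4 259.7] 0.45 [0.453 0.267 0.05 ]
bowl_middle_mid [279.7 260. ] 0.62 [0.452 0.267 0.05 ]
platform_top [299.4 189.3] 0.49 [0.63  0.107 0.05 ]
dial_grip [338.  213.6] 0.92 [0.498 0.06  0.05 ]
jar_mid [220.2 237.8] 0.86 [0.593 0.37  0.05 ]
lemon_mid [221.9 268.2] 0.89 [0.507 0.402 0.05 ]
egg_timer_mid [337.3 267.8] 0.89 [0.357 0.155 0.05 ]
top [0.29232906 0.11125333 1.13673857] [[-0.048, 0.974, -0.22], [-0.999, -0.048, 0.006], [-0.005, 0.22, 0.975]] 436.2738168355987 -0.01454125968329879
bowl_large_mid [314.9 145.7] 0.87 [0.676 0.12  0.05 ]
bowl_middle_mid [263.4 237.6] 0.79 [0.441 0.26  0.05 ]
bowl_middle_mid [211.3 211.5] 0.32 [0.514 0.391 0.05 ]
bowl_small_mid [421.1 198. ] 0.82 [ 0.522 -0.144  0.05 ]
jar_mid [226.8 177.4] 0.65 [0.602 0.351 0.05 ]
jar_mid [261.9 238.1] 0.26 [0.44  0.263 0.05 ]
lemon_mid [212.1 205.4] 0.75 [0.529 0.389 0.05 ]
egg_timer_mid [308.7 262.4] 0.73 [0.374 0.149 0.05 ]
```

View pics/top1.png

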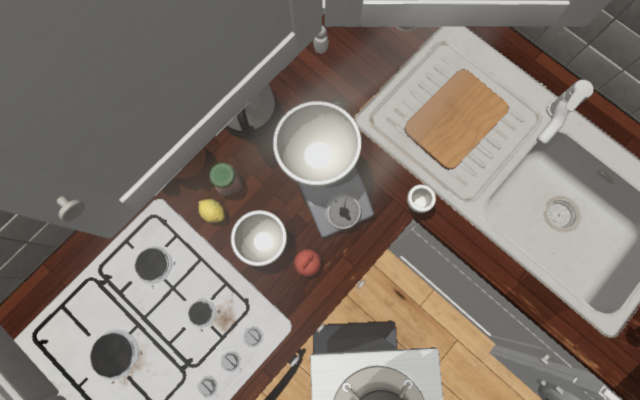

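```bash
cat >> h.py <<'E'
from scipy.optimize import minimize
DIM={'bowl_large_mid':(.100,.102,.040),'bowl_middle_mid':(.067,.082,.030),'bowl_small_mid':(.034,.064,.020)}
T=np.linspace(0,2*np.pi,60)
def circ(x,y,z,r): return np.c_[x+r*np.cos(T),y+r*np.sin(T),0*T+z]
def fit(t,cams,x0,z0):
    """silhouette fit, both cameras, xy of axis"""
    ms=[]
    for n in cams:
        c=cam(n); L=[s for s in cut_out(n,t) if s['score']>.3]
        if L:
            m=min(L,key=lambda s:np.linalg.norm(np.array(s['pixel'])-proj(c,[*x0,z0+.05])))
            ms.append((n,c,m['pixels'].astype(np.uint8),m['score']))
    r,h,f=DIM[t]
    def hull(c,x,y,z0=z0,k=4):
        P=np.vstack([circ(x,y,z0+h,r),circ(x,y,z0+h-.022,r),circ(x,y,z0,f)])
        q=np.array([proj(c,a) for a in P])
        H=cv2.convexHull((q*16).astype(np.int32)); im=np.zeros((400,640),np.uint8)
        return cv2.fillConvexPoly(im,H,1,shift=4)
    def cost(v,L): return sum(1-(hull(c,*v)&m).sum()/max(1,(hull(c,*v)|m).sum()) for _,c,m,_ in L)
    out={}
    for key,L in [(m[0],[m]) for m in ms]+([('both',ms)] if len(ms)>1 else []):
        b=minimize(cost,x0,args=(L,),method='Nelder-Mead',options=dict(initial_simplex=np.array(x0)+np.array([[0,0],[.02,0],[0,.02]]),xatol=2e-4,fatol=1e-4))
        out[key]=(b.x.round(4),round(b.fun,3))
    return out
E
python3 - <<'E'
from h import *
print(fit('bowl_large_mid',['scene','top'],(.68,.11),.094))
print(fit('bowl_middle_mid',['scene','top'],(.44,.26),0))
print(fit('bowl_small_mid',['scene','top'],(.52,-.144),0))
c=cam('top');im=cv2.resize(c['img'][165:260,290:400],None,fx=5,fy=5,interpolation=cv2.INTER_CUBIC)
c2=cam('scene');im2=cv2.resize(c2['img'][180:255,300:385],None,fx=5,fy=5,interpolation=cv2.INTER_CUBIC)
H=max(im.shape[0],im2.shape[0]);o=np.zeros((475,975,3),np.uint8);o[:475,:550]=im;o[:375,550:975]=im2
cv2.imwrite('pics/d.png',cv2.resize(o[...,::-1],(800,390)))
E
```

```text
{'scene': (array([0.6351, 0.116 ]), np.float64(0.041)), 'top': (array([0.6351, 0.1128]), np.float64(0.036)), 'both': (array([0.6352, 0.1146]), np.float64(0.082))}
{'scene': (array([0.4382, 0.271 ]), np.float64(0.05)), 'top': (array([0.4387, 0.2679]), np.float64(0.047)), 'both': (array([0.4394, 0.2677]), np.float64(0.099))}
{'scene': (array([ 0.5205, -0.1404]), np.float64(0.056)), 'top': (array([ 0.5223, -0.1427]), np.float64(0.059)), 'both': (array([ 0.5215, -0.142 ]), np.float64(0.139))}
```

View pics/d.png

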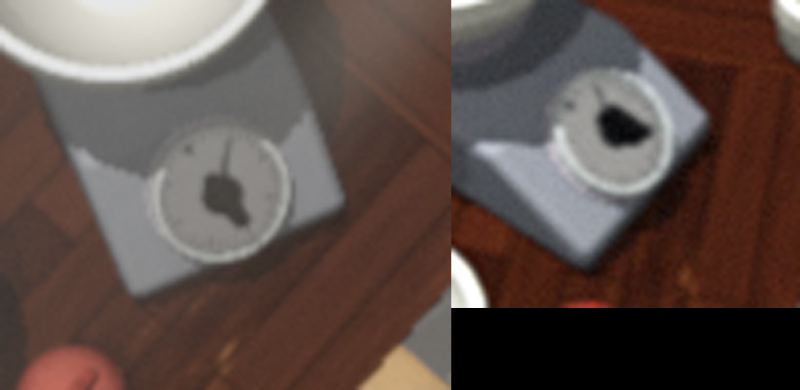

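In the crop, the dial sits at about (225,193) in the left panel, with the zero mark up-left at (188,148) and the pointer tip at (228,137). The bowl fits from the two cameras agree within 3 mm, so I'll go for the middle bowl with the current tool yaw (rim azimuth -69°).

```bash
cat >> h.py <<'E'
Y=None
def d(*targets):
    o,p,r=tool(); print('t',round(o['t'],2),'p',p.round(4),'w',round(o['gripper_width']*85,1),'F',np.round(o['contact_force'],1),'z',r.as_matrix()[:,2].round(3))
    for q in targets: print(q,'->',r.inv().apply(np.array(q)-p).round(4))
E
python3 - <<'E'
from h import *
o,p,r=tool();y=r.as_matrix()[:,1]
g=np.array([.4394,.2677,0])+.063*y; print(g,y)
d([.5,-.17,.26],[g[0],g[1],.26],[g[0],g[1],.067])
E
```

```text
[4.61993531e-01 2.08890712e-01 7.58276628e-06] [ 3.58627473e-01 -9.33480756e-01  1.20361370e-04]
t 1.8 p [ 0.2421 -0.6301  0.2314] w 84.8 F [-0.3 -0.7 -0.5] z [ 0. -0. -1.]
[0.5, -0.17, 0.26] -> [ 0.4058 -0.337  -0.0287]
[np.float64(0.46199353077158467), np.float64(0.20889071238507378), 0.26] -> [ 0.5062 -0.7044 -0.0287]
[np.float64(0.46199353077158467), np.float64(0.20889071238507378), 0.067] -> [ 0.5062 -0.7044  0.1643]
```

```bash
python3 -m crank '[{"delta_rot":[0,0,0],"xyz":[0.406,-0.337,-0.029],"fingers":0.2},{"delta_rot":[0,0,0],"xyz":[0.406,-0.337,-0.029],"fingers":0.2},{"delta_rot":[0,0,0],"xyz":[0.406,-0.337,-0.029],"fingers":0.2},{"delta_rot":[0,0,0],"xyz":[0.406,-0.337,-0.029],"fingers":0.2},{"delta_rot":[0,0,0],"xyz":[0.406,-0.337,-0.029],"fingers":0.2},{"delta_rot":[0,0,0],"xyz":[0.406,-0.337,-0.029],"fingers":0.2},{"delta_rot":[0,0,0],"xyz":[0.406,-0.337,-0.029],"fingers":0.2},{"delta_rot":[0,0,0],"xyz":[0.406,-0.337,-0.029],"fingers":0.2},{"delta_rot":[0,0,0],"xyz":[0.406,-0.337,-0.029],"fingers":0.2},{"delta_rot":[0,0,0],"xyz":[0.406,-0.337,-0.029],"fingers":0.2}]' 70
python3 -c "
from h import *
d([.5,-.17,.26],[.462,.2089,.2],[.462,.2089,.067])"
```

```text
t: 2.8
eef_pos: [0.4871, -0.1929, 0.2593]
tool_rot: [0.0, 0.983, 0.182, 0.0]
contact_force: [1.4, -0.7, 0.8]
gripper_width: 0.402
grasp_force: 0.0
t 2.8 p [ 0.4871 -0.1929  0.2593] w 34.2 F [ 1.4 -0.7  0.8] z [ 0.001 -0.    -1.   ]
[0.5, -0.17, 0.26] -> [ 0.0203 -0.0168 -0.0007]
[0.462, 0.2089, 0.2] -> [ 0.1206 -0.3842  0.0591]
[0.462, 0.2089, 0.067] -> [ 0.1205 -0.3843  0.1921]
```

```bash
python3 -m crank '[{"delta_rot":[0,0,0],"xyz":[0.120,-0.384,0.0],"fingers":0.2},{"delta_rot":[0,0,0],"xyz":[0.120,-0.384,0.0],"fingers":0.2},{"delta_rot":[0,0,0],"xyz":[0.120,-0.384,0.0],"fingers":0.2},{"delta_rot":[0,0,0],"xyz":[0.120,-0.384,0.0],"fingers":0.2},{"delta_rot":[0,0,0],"xyz":[0.120,-0.384,0.0],"fingers":0.2},{"delta_rot":[0,0,0],"xyz":[0.120,-0.384,0.0],"fingers":0.2},{"delta_rot":[0,0,0],"xyz":[0.120,-0.384,0.06],"fingers":0.2},{"delta_rot":[0,0,0],"xyz":[0.120,-0.384,0.06],"fingers":0.2},{"delta_rot":[0,0,0],"xyz":[0.120,-0.384,0.06],"fingers":0.2},{"delta_rot":[0,0,0],"xyz":[0.120,-0.384,0.06],"fingers":0.2}]' 70
python3 -c "
from h import *
d([.462,.2089,.12],[.462,.2089,.067])"
```

```text
t: 3.8
eef_pos: [0.459, 0.2096, 0.1975]
tool_rot: [-0.001, 0.983, 0.185, -0.001]
contact_force: [0.7, -0.8, -0.0]
gripper_width: 0.4
grasp_force: 0.0
t 3.8 p [0.459  0.2096 0.1975] w 34.0 F [ 0.7 -0.8 -0. ] z [-0.003  0.001 -1.   ]
[0.462, 0.2089, 0.12] -> [0.0027 0.0018 0.0774]
[0.462, 0.2089, 0.067] -> [0.0028 0.0019 0.1304]
```

```bash
python3 -m crank '[{"delta_rot":[0,0,0],"xyz":[0.002,0.001,0.04],"fingers":0.2},{"delta_rot":[0,0,0],"xyz":[0.002,0.001,0.08],"fingers":0.2},{"delta_rot":[0,0,0],"xyz":[0.002,0.001,0.11],"fingers":0.2},{"delta_rot":[0,0,0],"xyz":[0.002,0.001,0.125],"fingers":0.2},{"delta_rot":[0,0,0],"xyz":[0.002,0.001,0.130],"fingers":0.2},{"delta_rot":[0,0,0],"xyz":[0.002,0.001,0.130],"fingers":0.2},{"delta_rot":[0,0,0],"xyz":[0.002,0.001,0.130],"fingers":0.2}]' 70
python3 -c "
from h import *
d([.462,.2089,.067])
c=cam('top');c2=cam('scene')
f=lambda c,u,v:cv2.resize(c['img'][v:v+100,u:u+100],(400,400),interpolation=cv2.INTER_CUBIC)
cv2.imwrite('pics/g.png',np.hstack([f(c,215,190),f(c2,235,200)])[...,::-1])
"
```

```text
t: 4.5
eef_pos: [0.464, 0.2065, 0.07]
tool_rot: [-0.0, 0.983, 0.182, 0.001]
contact_force: [0.8, -0.3, 0.3]
gripper_width: 0.399
grasp_force: 0.0
t 4.5 p [0.464  0.2065 0.07  ] w 34.0 F [ 0.8 -0.3  0.3] z [ 0.002  0.001 -1.   ]
[0.462, 0.2089, 0.067] -> [-0.001 -0.003  0.003]
```

View pics/g.png

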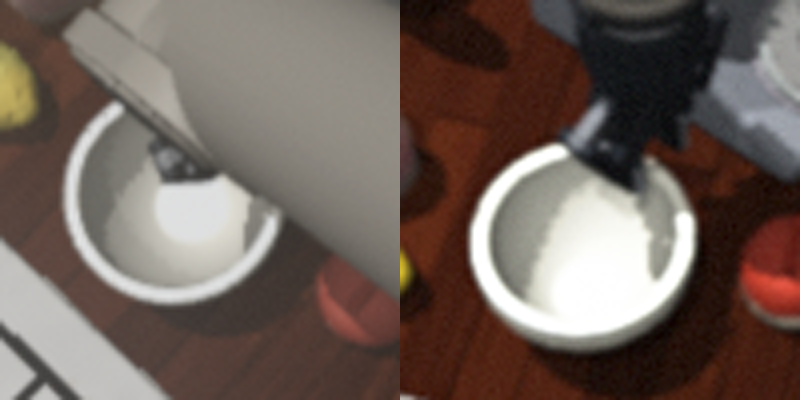

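The fingers straddle the rim on its far side, at (190,160) left panel and (610,165) right panel. Closing now.

```bash
python3 -m crank '[{"delta_rot":[0,0,0],"xyz":[-0.001,-0.003,0.003],"fingers":0.2},{"delta_rot":[0,0,0],"xyz":[-0.001,-0.003,0.003],"fingers":0.2},{"delta_rot":[0,0,0],"xyz":[-0.001,-0.003,0.003],"fingers":1},{"delta_rot":[0,0,0],"xyz":[-0.001,-0.003,0.003],"fingers":1},{"delta_rot":[0,0,0],"xyz":[-0.001,-0.003,0.003],"fingers":1},{"delta_rot":[0,0,0],"xyz":[-0.001,-0.003,0.003],"fingers":1},{"delta_rot":[0,0,0],"xyz":[-0.001,-0.003,0.003],"fingers":1},{"delta_rot":[0,0,0],"xyz":[-0.001,-0.003,0.003],"fingers":1},{"delta_rot":[0,0,0],"xyz":[-0.001,-0.003,0.003],"fingers":1},{"delta_rot":[0,0,0],"xyz":[-0.001,-0.003,0.003],"fingers":1}]' 70
python3 -c "
from h import *
d()"
```

```text
t: 5.6
eef_pos: [0.4612, 0.2093, 0.066]
tool_rot: [-0.0, 0.983, 0.182, 0.0]
contact_force: [0.2, 0.8, 4.9]
gripper_width: 0.073
grasp_force: 72.9
t 5.6 p [0.4612 0.2093 0.066 ] w 6.2 F [0.2 0.8 4.9] z [ 0.001  0.    -1.   ]
```

```bash
python3 -m crank '[{"delta_rot":[0,0,0],"xyz":[0,0,-0.01],"fingers":1},{"delta_rot":[0,0,0],"xyz":[0,0,-0.03],"fingers":1},{"delta_rot":[0,0,0],"xyz":[0,0,-0.06],"fingers":1},{"delta_rot":[0,0,0],"xyz":[0,0,-0.09],"fingers":1},{"delta_rot":[0,0,0],"xyz":[0,0,-0.12],"fingers":1},{"delta_rot":[0,0,0],"xyz":[0,0,-0.15],"fingers":1},{"delta_rot":[0,0,0],"xyz":[0,0,-0.18],"fingers":1},{"delta_rot":[0,0,0],"xyz":[0,0,-0.21],"fingers":1},{"delta_rot":[0,0,0],"xyz":[0,0,-0.22],"fingers":1},{"delta_rot":[0,0,0],"xyz":[0,0,-0.22],"fingers":1}]' 70
python3 -c "
from h import *
o,p,r=tool();y=r.as_matrix()[:,1];print(r.as_matrix().round(4).tolist(),o['grasp_force'])
d()
z=p[2]+.015-.082
x0=(p-.063*y)[:2];print(x0,z)
print(fit('bowl_middle_mid',['scene','top'],x0,z))
c=cam('scene');cv2.imwrite('pics/l.png',c['img'][80:330,150:470,::-1])
"
```

```text
t: 6.6
eef_pos: [0.4611, 0.2087, 0.2865]
tool_rot: [0.0, 0.983, 0.182, 0.001]
contact_force: [0.1, 0.1, -2.7]
gripper_width: 0.074
grasp_force: 71.8
[[0.9336, 0.3582, 0.0016], [0.3582, -0.9336, -0.0001], [0.0015, 0.0006, -1.0]] 71.83560132980347
t 6.6 p [0.4611 0.2087 0.2865] w 6.3 F [ 0.1  0.1 -2.7] z [ 0.002 -0.    -1.   ]
[0.43851706 0.2675507 ] 0.21945556988691245
{'scene': (array([0.4375, 0.2659]), np.float64(0.094)), 'top': (array([0.4344, 0.266 ]), np.float64(0.5)), 'both': (array([0.4368, 0.2644]), np.float64(0.595))}
```

View pics/l.png

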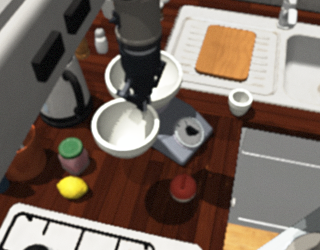

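```bash
python3 -c "
from h import *
d([.6578,.0558,.295],[.6578,.0558,.2])"
```

```text
t 6.85 p [0.46   0.2084 0.2839] w 6.1 F [-0.3 -0.  -3.5] z [-0.003 -0.001 -1.   ]
[0.6578, 0.0558, 0.295] -> [ 0.1299  0.2134 -0.0114]
[0.6578, 0.0558, 0.2] -> [0.1302 0.2134 0.0836]
```

```bash
python3 -m crank '[{"delta_rot":[0,0,0],"xyz":[0.005,0.01,-0.012],"fingers":1},{"delta_rot":[0,0,0],"xyz":[0.02,0.033,-0.012],"fingers":1},{"delta_rot":[0,0,0],"xyz":[0.038,0.063,-0.012],"fingers":1},{"delta_rot":[0,0,0],"xyz":[0.056,0.093,-0.012],"fingers":1},{"delta_rot":[0,0,0],"xyz":[0.074,0.123,-0.012],"fingers":1},{"delta_rot":[0,0,0],"xyz":[0.092,0.153,-0.012],"fingers":1},{"delta_rot":[0,0,0],"xyz":[0.110,0.183,-0.012],"fingers":1},{"delta_rot":[0,0,0],"xyz":[0.123,0.203,-0.012],"fingers":1},{"delta_rot":[0,0,0],"xyz":[0.130,0.213,-0.012],"fingers":1},{"delta_rot":[0,0,0],"xyz":[0.130,0.213,-0.012],"fingers":1}]' 70
python3 -c "
from h import *
o,p,r=tool();y=r.as_matrix()[:,1]
x0=(p-.063*y)[:2];z=p[2]-.066;print(x0,z)
print(fit('bowl_middle_mid',['scene','top'],x0,z))
c=cam('scene');c2=cam('top');cv2.imwrite('pics/m.png',np.hstack([c['img'][60:260,200:420,::-1],c2['img'][60:260,200:420,::-1]]))
d([.6578,.0558,.2])
"
```

```text
t: 7.85
eef_pos: [0.6596, 0.0549, 0.2972]
tool_rot: [0.0, 0.983, 0.181, -0.0]
contact_force: [0.1, -0.7, -2.4]
gripper_width: 0.072
grasp_force: 71.9
[0.63720603 0.1137417 ] 0.2311565363397362
{'scene': (array([0.635 , 0.1099]), np.float64(0.085)), 'top': (array([0.6348, 0.1113]), np.float64(0.195)), 'both': (array([0.6347, 0.1109]), np.float64(0.286))}
t 8.15 p [0.6579 0.0581 0.2982] w 5.7 F [-1.  -0.9 -2.5] z [ 0.  0. -1.]
[0.6578, 0.0558, 0.2] -> [-0.0009  0.0021  0.0982]
```

View pics/m.png

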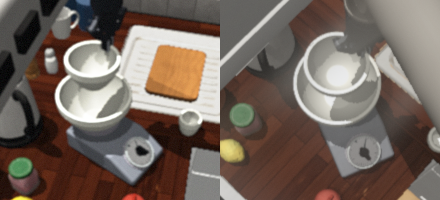

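The bowl hangs level over the large one: left panel (93,60) over (94,95), right panel (340,65) over (337,85). Lowering, then the last stretch in small steps.

```bash
python3 -m crank '[{"delta_rot":[0,0,0],"xyz":[0,0.001,0.015],"fingers":1},{"delta_rot":[0,0,0],"xyz":[0,0.001,0.035],"fingers":1},{"delta_rot":[0,0,0],"xyz":[0,0.001,0.055],"fingers":1},{"delta_rot":[0,0,0],"xyz":[0,0.001,0.075],"fingers":1},{"delta_rot":[0,0,0],"xyz":[0,0.001,0.092],"fingers":1},{"delta_rot":[0,0,0],"xyz":[0,0.001,0.105],"fingers":1},{"delta_rot":[0,0,0],"xyz":[0,0.001,0.115],"fingers":1},{"delta_rot":[0,0,0],"xyz":[0,0.001,0.120],"fingers":1},{"delta_rot":[0,0,0],"xyz":[0,0.001,0.120],"fingers":1}]' 70
python3 -m crank '[{"delta_rot":[0,0,0],"xyz":[0,0,0.003],"fingers":1},{"delta_rot":[0,0,0],"xyz":[0,0,0.006],"fingers":1},{"delta_rot":[0,0,0],"xyz":[0,0,0.008],"fingers":1},{"delta_rot":[0,0,0],"xyz":[0,0,0.008],"fingers":1}]' 70
python3 -m crank '[{"delta_rot":[0,0,0],"xyz":[0,0,0.002],"fingers":1},{"delta_rot":[0,0,0],"xyz":[0,0,0.004],"fingers":1},{"delta_rot":[0,0,0],"xyz":[0,0,0.004],"fingers":1}]' 70
```

```text
t: 9.05
eef_pos: [0.6587, 0.0559, 0.1772]
tool_rot: [-0.0, 0.983, 0.182, -0.0]
contact_force: [0.5, 0.3, -2.3]
gripper_width: 0.071
grasp_force: 71.8
t: 9.45
eef_pos: [0.6589, 0.0558, 0.1696]
tool_rot: [0.0, 0.983, 0.182, -0.0]
contact_force: [0.4, -0.1, -2.8]
gripper_width: 0.071
grasp_force: 71.9
t: 9.75
eef_pos: [0.6592, 0.0558, 0.1657]
tool_rot: [0.0, 0.983, 0.182, 0.0]
contact_force: [0.2, 0.3, -1.6]
gripper_width: 0.073
grasp_force: 72.1
```

```bash
python3 -m crank '[{"delta_rot":[0,0,0],"xyz":[0,0,0.001],"fingers":1},{"delta_rot":[0,0,0],"xyz":[0,0,0.002],"fingers":1},{"delta_rot":[0,0,0],"xyz":[0,0,0.002],"fingers":1}]' 70
python3 -m crank '[{"delta_rot":[0,0,0],"xyz":[0,0,0.001],"fingers":1},{"delta_rot":[0,0,0],"xyz":[0,0,0.001],"fingers":1}]' 70
```

```text
t: 10.05
eef_pos: [0.6592, 0.0558, 0.164]
tool_rot: [0.0, 0.983, 0.182, 0.0]
contact_force: [-0.1, 0.6, 0.3]
gripper_width: 0.069
grasp_force: 72.4
t: 10.25
eef_pos: [0.6593, 0.0557, 0.163]
tool_rot: [0.0, 0.983, 0.182, 0.0]
contact_force: [0.2, -0.2, 2.4]
gripper_width: 0.068
grasp_force: 72.5
```

```bash
python3 -m crank '[{"delta_rot":[0,0,0],"xyz":[0,0,-0.001],"fingers":0.85},{"delta_rot":[0,0,0],"xyz":[0,0,-0.001],"fingers":0.72},{"delta_rot":[0,0,0],"xyz":[0,0,-0.001],"fingers":0.66},{"delta_rot":[0,0,0],"xyz":[0,0,-0.001],"fingers":0.66},{"delta_rot":[0,0,0],"xyz":[0,0,-0.001],"fingers":0.66}]' 70
python3 -m crank '[{"delta_rot":[0,0,0],"xyz":[0,0,-0.004],"fingers":0.66},{"delta_rot":[0,0,0],"xyz":[0,0,-0.012],"fingers":0.66},{"delta_rot":[0,0,0],"xyz":[0,0,-0.025],"fingers":0.66},{"delta_rot":[0,0,0],"xyz":[0,0,-0.05],"fingers":0.66},{"delta_rot":[0,0,0],"xyz":[0,0,-0.08],"fingers":0.5},{"delta_rot":[0,0,0],"xyz":[0,0,-0.12],"fingers":0.4},{"delta_rot":[0,0,0],"xyz":[0,0,-0.14],"fingers":0.4},{"delta_rot":[0,0,0],"xyz":[0,0,-0.14],"fingers":0.4}]' 70
python3 -c "
from h import *
o,p,r=tool();y=r.as_matrix()[:,1];g=np.array([.5215,-.142,0])+.03*y
print(g); d([g[0],g[1],.3],[g[0],g[1],.13],[g[0],g[1],.048])"
```

```text
t: 10.75
eef_pos: [0.6589, 0.056, 0.1636]
tool_rot: [-0.0, 0.983, 0.182, -0.0]
contact_force: [-0.4, 0.2, -0.4]
gripper_width: 0.169
grasp_force: 0.0
t: 11.55
eef_pos: [0.6609, 0.0566, 0.3094]
tool_rot: [0.0, 0.983, 0.182, 0.004]
contact_force: [0.3, 1.1, 0.2]
gripper_width: 0.299
grasp_force: 0.0
[ 5.32256365e-01 -1.70005314e-01  5.49991723e-05]
t 11.55 p [0.6609 0.0566 0.3094] w 25.4 F [0.3 1.1 0.2] z [ 0.008  0.001 -1.   ]
[np.float64(0.5322563650190263), np.float64(-0.17000531354347792), 0.3] -> [-0.2014  0.1654  0.008 ]
[np.float64(0.5322563650190263), np.float64(-0.17000531354347792), 0.13] -> [-0.2028  0.1651  0.178 ]
[np.float64(0.5322563650190263), np.float64(-0.17000531354347792), 0.048] -> [-0.2035  0.1649  0.26  ]
```

```bash
python3 -m crank '[{"delta_rot":[0,0,0],"xyz":[-0.199,0.1655,0],"fingers":0.35},{"delta_rot":[0,0,0],"xyz":[-0.199,0.1655,0],"fingers":0.35},{"delta_rot":[0,0,0],"xyz":[-0.199,0.1655,0],"fingers":0.35},{"delta_rot":[0,0,0],"xyz":[-0.199,0.1655,0],"fingers":0.35},{"delta_rot":[0,0,0],"xyz":[-0.199,0.1655,0],"fingers":0.35},{"delta_rot":[0,0,0],"xyz":[-0.199,0.1655,0.05],"fingers":0.35},{"delta_rot":[0,0,0],"xyz":[-0.199,0.1655,0.10],"fingers":0.35},{"delta_rot":[0,0,0],"xyz":[-0.199,0.1655,0.15],"fingers":0.35},{"delta_rot":[0,0,0],"xyz":[-0.199,0.1655,0.18],"fingers":0.35},{"delta_rot":[0,0,0],"xyz":[-0.199,0.1655,0.18],"fingers":0.35}]' 70
python3 -c "
from h import *
d([.5323,-.170,.048])
c2=cam('top');
print(fit('bowl_large_mid',['scene','top'],(.635,.114),.091))
print(fit('bowl_middle_mid',['scene','top'],(.635,.114),.097))
f=lambda c,u,v:cv2.resize(c['img'][v:v+120,u:u+120],(400,400),interpolation=cv2.INTER_CUBIC)
cv2.imwrite('pics/n.png',np.hstack([f(c2,255,90),f(cam('scene'),235,110)])[...,::-1])"
```

```text
t: 12.55
eef_pos: [0.5287, -0.1692, 0.1194]
tool_rot: [-0.002, 0.983, 0.183, -0.004]
contact_force: [0.2, -0.5, 0.5]
gripper_width: 0.325
grasp_force: 0.0
t 12.55 p [ 0.5287 -0.1692  0.1194] w 27.6 F [ 0.2 -0.5  0.5] z [-0.009  0.002 -1.   ]
[0.5323, -0.17, 0.048] -> [0.0036 0.0024 0.0713]
{'scene': (array([0.6336, 0.1161]), np.float64(0.466)), 'top': (array([0.6358, 0.113 ]), np.float64(0.464)), 'both': (array([0.6338, 0.1149]), np.float64(0.935))}
{'scene': (array([0.6405, 0.1103]), np.float64(0.121)), 'top': (array([0.6367, 0.1103]), np.float64(0.036)), 'both': (array([0.6375, 0.1104]), np.float64(0.166))}
```

View pics/n.png

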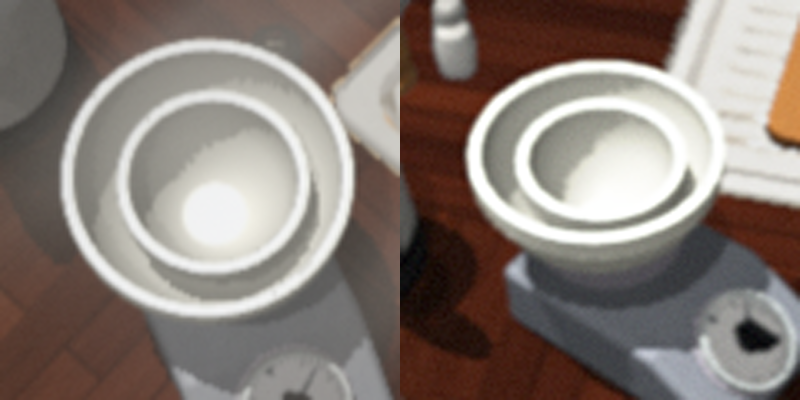

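The middle bowl is nested centrally: left panel ring (213,180) inside (207,178), right panel (602,158) inside (597,150). Now the small bowl.

```bash
python3 -m crank '[{"delta_rot":[0,0,0],"xyz":[0.0,0,0.02],"fingers":0.35},{"delta_rot":[0,0,0],"xyz":[0.0,0,0.045],"fingers":0.35},{"delta_rot":[0,0,0],"xyz":[0.0,0,0.065],"fingers":0.35},{"delta_rot":[0,0,0],"xyz":[0.0,0,0.073],"fingers":0.35},{"delta_rot":[0,0,0],"xyz":[0.0,0,0.073],"fingers":0.35},{"delta_rot":[0,0,0],"xyz":[0.0,0,0.073],"fingers":0.35}]' 60
python3 -c "
from h import *
d([.5323,-.170,.049])
print(fit('bowl_small_mid',['scene','top'],(.5215,-.142),0))"
```

```text
t: 13.65
eef_pos: [0.5332, -0.1701, 0.0515]
tool_rot: [0.0, 0.983, 0.182, 0.0]
contact_force: [0.3, 0.3, -0.2]
gripper_width: 0.326
grasp_force: 0.0
t 13.65 p [ 0.5332 -0.1701  0.0515] w 27.7 F [ 0.3  0.3 -0.2] z [ 0.001 -0.    -1.   ]
[0.5323, -0.17, 0.049] -> [-0.0008 -0.0004  0.0025]
{'scene': (array([ 0.5226, -0.1428]), np.float64(0.228)), 'top': (array([ 0.5201, -0.1435]), np.float64(0.372)), 'both': (array([ 0.5199, -0.1417]), np.float64(0.607))}
```

```bash
python3 -m crank '[{"delta_rot":[0,0,0],"xyz":[-0.001,0,0.002],"fingers":0.35},{"delta_rot":[0,0,0],"xyz":[-0.001,0,0.002],"fingers":0.6},{"delta_rot":[0,0,0],"xyz":[-0.001,0,0.002],"fingers":1},{"delta_rot":[0,0,0],"xyz":[-0.001,0,0.002],"fingers":1},{"delta_rot":[0,0,0],"xyz":[-0.001,0,0.002],"fingers":1},{"delta_rot":[0,0,0],"xyz":[-0.001,0,0.002],"fingers":1},{"delta_rot":[0,0,0],"xyz":[-0.001,0,0.002],"fingers":1},{"delta_rot":[0,0,0],"xyz":[-0.001,0,0.002],"fingers":1}]' 60
python3 -c "
from h import *
d()"
python3 -m crank '[{"delta_rot":[0,0,0],"xyz":[0,0,-0.01],"fingers":1},{"delta_rot":[0,0,0],"xyz":[0,0,-0.03],"fingers":1},{"delta_rot":[0,0,0],"xyz":[0,0,-0.06],"fingers":1},{"delta_rot":[0,0,0],"xyz":[0,0,-0.1],"fingers":1},{"delta_rot":[0,0,0],"xyz":[0,0,-0.14],"fingers":1},{"delta_rot":[0,0,0],"xyz":[0,0,-0.18],"fingers":1},{"delta_rot":[0,0,0],"xyz":[0,0,-0.22],"fingers":1},{"delta_rot":[0,0,0],"xyz":[0,0,-0.24],"fingers":1},{"delta_rot":[0,0,0],"xyz":[0,0,-0.24],"fingers":1},{"delta_rot":[0,0,0],"xyz":[0,0,-0.24],"fingers":1}]' 60
python3 -c "
from h import *
d([.6475,.084,.29])
o,p,r=tool();y=r.as_matrix()[:,1];x0=(p-.03*y)[:2];print(x0)
print(fit('bowl_small_mid',['scene','top'],x0,p[2]-.049))"
```

```text
t: 14.65
eef_pos: [0.5316, -0.1702, 0.0488]
tool_rot: [-0.0, 0.983, 0.182, 0.0]
contact_force: [-1.7, 1.3, 4.6]
gripper_width: 0.095
grasp_force: 56.8
t 14.65 p [ 0.5316 -0.1702  0.0488] w 8.1 F [-1.7  1.3  4.6] z [ 0.  0. -1.]
t: 15.65
eef_pos: [0.5313, -0.1706, 0.2885]
tool_rot: [0.0, 0.983, 0.182, 0.0]
contact_force: [0.6, 0.3, -2.5]
gripper_width: 0.093
grasp_force: 56.6
t 15.65 p [ 0.5313 -0.1706  0.2885] w 7.9 F [ 0.6  0.3 -2.5] z [ 0. -0. -1.]
[0.6475, 0.084, 0.29] -> [ 0.1997 -0.196  -0.0016]
[ 0.52055044 -0.14257567]
{'scene': (array([ 0.5216, -0.1432]), np.float64(0.192)), 'top': (array([ 0.5203, -0.144 ]), np.float64(0.352)), 'both': (array([ 0.5207, -0.1433]), np.float64(0.545))}
```

```bash
python3 -m crank '[{"delta_rot":[0,0,0],"xyz":[0.01,-0.01,0],"fingers":1},{"delta_rot":[0,0,0],"xyz":[0.03,-0.03,0],"fingers":1},{"delta_rot":[0,0,0],"xyz":[0.06,-0.06,0],"fingers":1},{"delta_rot":[0,0,0],"xyz":[0.09,-0.09,0],"fingers":1},{"delta_rot":[0,0,0],"xyz":[0.12,-0.12,0],"fingers":1},{"delta_rot":[0,0,0],"xyz":[0.15,-0.15,0],"fingers":1},{"delta_rot":[0,0,0],"xyz":[0.18,-0.18,0],"fingers":1},{"delta_rot":[0,0,0],"xyz":[0.1995,-0.197,0],"fingers":1},{"delta_rot":[0,0,0],"xyz":[0.1995,-0.197,0],"fingers":1},{"delta_rot":[0,0,0],"xyz":[0.1995,-0.197,0],"fingers":1}]' 60
python3 -c "
from h import *
o,p,r=tool();y=r.as_matrix()[:,1];x0=(p-.0288*y)[:2];print(x0)
print(fit('bowl_small_mid',['scene','top'],x0,p[2]-.049))
d([.647,.0851,.157])
c2=cam('top');f=lambda c,u,v:cv2.resize(c['img'][v:v+120,u:u+120],(400,400),interpolation=cv2.INTER_CUBIC)
cv2.imwrite('pics/s.png',np.hstack([f(c2,255,90),f(cam('scene'),235,90)])[...,::-1])"
```

```text
t: 16.85
eef_pos: [0.6469, 0.0866, 0.2878]
tool_rot: [-0.0, 0.983, 0.183, -0.001]
contact_force: [-1.0, 0.0, -0.7]
gripper_width: 0.097
grasp_force: 56.6
[0.6365005  0.11343485]
{'scene': (array([0.6415, 0.1139]), np.float64(0.234)), 'top': (array([0.6364, 0.109 ]), np.float64(0.386)), 'both': (array([0.6353, 0.1113]), np.float64(0.656))}
t 17.05 p [0.647  0.0836 0.2886] w 8.1 F [ 0.  -0.5 -1. ] z [-0.    -0.001 -1.   ]
[0.647, 0.0851, 0.157] -> [ 0.0006 -0.0015  0.1316]
```

View pics/s.png

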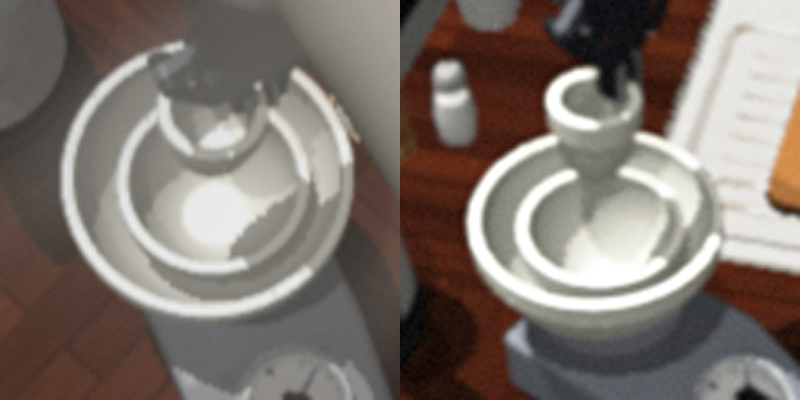

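The small bowl hangs level above the middle one, at (213,115) in the left panel and (593,100) in the right. Lowering.

```bash
python3 -m crank '[{"delta_rot":[0,0,0],"xyz":[0,0,0.015],"fingers":1},{"delta_rot":[0,0,0],"xyz":[0,0,0.035],"fingers":1},{"delta_rot":[0,0,0],"xyz":[0,0,0.055],"fingers":1},{"delta_rot":[0,0,0],"xyz":[0,0,0.075],"fingers":1},{"delta_rot":[0,0,0],"xyz":[0,0,0.095],"fingers":1},{"delta_rot":[0,0,0],"xyz":[0,0,0.11],"fingers":1},{"delta_rot":[0,0,0],"xyz":[0,0,0.12],"fingers":1},{"delta_rot":[0,0,0],"xyz":[0,0,0.125],"fingers":1},{"delta_rot":[0,0,0],"xyz":[0,0,0.125],"fingers":1}]' 60
python3 -m crank '[{"delta_rot":[0,0,0],"xyz":[0,0,0.003],"fingers":1},{"delta_rot":[0,0,0],"xyz":[0,0,0.006],"fingers":1},{"delta_rot":[0,0,0],"xyz":[0,0,0.008],"fingers":1},{"delta_rot":[0,0,0],"xyz":[0,0,0.008],"fingers":1},{"delta_rot":[0,0,0],"xyz":[0,0,0.008],"fingers":1}]' 60
python3 -m crank '[{"delta_rot":[0,0,0],"xyz":[0,0,0.002],"fingers":1},{"delta_rot":[0,0,0],"xyz":[0,0,0.003],"fingers":1},{"delta_rot":[0,0,0],"xyz":[0,0,0.003],"fingers":1},{"delta_rot":[0,0,0],"xyz":[0,0,0.003],"fingers":1}]' 60
```

```text
t: 18.05
eef_pos: [0.647, 0.0851, 0.1633]
tool_rot: [-0.0, 0.983, 0.182, -0.0]
contact_force: [0.1, 0.6, -0.8]
gripper_width: 0.093
grasp_force: 56.6
t: 18.55
eef_pos: [0.6473, 0.0851, 0.1559]
tool_rot: [0.0, 0.983, 0.182, 0.0]
contact_force: [-1.0, -0.4, -0.2]
gripper_width: 0.096
grasp_force: 56.6
t: 18.95
eef_pos: [0.6473, 0.0851, 0.1528]
tool_rot: [-0.0, 0.983, 0.182, 0.0]
contact_force: [-1.1, -0.4, -0.4]
gripper_width: 0.096
grasp_force: 56.6
```

```bash
python3 -m crank '[{"delta_rot":[0,0,0],"xyz":[0,0,0.001],"fingers":1},{"delta_rot":[0,0,0],"xyz":[0,0,0.0015],"fingers":1},{"delta_rot":[0,0,0],"xyz":[0,0,0.0015],"fingers":1}]' 60
python3 -m crank '[{"delta_rot":[0,0,0],"xyz":[0,0,0.001],"fingers":1},{"delta_rot":[0,0,0],"xyz":[0,0,0.0015],"fingers":1},{"delta_rot":[0,0,0],"xyz":[0,0,0.0015],"fingers":1}]' 60
```

```text
t: 19.25
eef_pos: [0.6473, 0.0851, 0.1514]
tool_rot: [0.0, 0.983, 0.182, 0.0]
contact_force: [-0.6, -0.5, 1.4]
gripper_width: 0.095
grasp_force: 56.9
t: 19.55
eef_pos: [0.6474, 0.0851, 0.1499]
tool_rot: [0.0, 0.983, 0.182, 0.0]
contact_force: [0.3, -0.5, 2.6]
gripper_width: 0.1
grasp_force: 57.0
```

```bash
python3 -m crank '[{"delta_rot":[0,0,0],"xyz":[0,0,-0.001],"fingers":0.8},{"delta_rot":[0,0,0],"xyz":[0,0,-0.001],"fingers":0.65},{"delta_rot":[0,0,0],"xyz":[0,0,-0.001],"fingers":0.55},{"delta_rot":[0,0,0],"xyz":[0,0,-0.001],"fingers":0.55},{"delta_rot":[0,0,0],"xyz":[0,0,-0.001],"fingers":0.55}]' 60
python3 -m crank '[{"delta_rot":[0,0,0],"xyz":[0,0,-0.004],"fingers":0.55},{"delta_rot":[0,0,0],"xyz":[0,0,-0.012],"fingers":0.55},{"delta_rot":[0,0,0],"xyz":[0,0,-0.025],"fingers":0.55},{"delta_rot":[0,0,0],"xyz":[0,0,-0.05],"fingers":0.55},{"delta_rot":[0,0,0],"xyz":[0,0,-0.09],"fingers":0.5},{"delta_rot":[0,0,0],"xyz":[0,0,-0.13],"fingers":0.4},{"delta_rot":[0,0,0],"xyz":[0,0,-0.15],"fingers":0.4},{"delta_rot":[0,0,0],"xyz":[-0.05,0.05,-0.15],"fingers":0.4},{"delta_rot":[0,0,0],"xyz":[-0.10,0.10,-0.15],"fingers":0.4},{"delta_rot":[0,0,0],"xyz":[-0.15,0.15,-0.15],"fingers":0.4}]' 60
python3 -m crank '[{"delta_rot":[0,0,0],"xyz":[-0.05,0.05,0],"fingers":0.1},{"delta_rot":[0,0,0],"xyz":[-0.05,0.05,0],"fingers":0.1},{"delta_rot":[0,0,0],"xyz":[-0.05,0.05,0],"fingers":0.1},{"delta_rot":[0,0,0],"xyz":[-0.05,0.05,0],"fingers":0.1}]' 60
python3 -c "
from h import *
d()
print(fit('bowl_small_mid',['scene','top'],(.6367,.112),.1))
c2=cam('top');c=cam('scene');f=lambda c,u,v,w:cv2.resize(c['img'][v:v+w,u:u+w],(400,400),interpolation=cv2.INTER_CUBIC)
np.savez('dial',t=c2['img'],s=c['img'])
for n in ['top','scene']:
  for t in ['dial_grip','pointer_tip','dial','pointer','platform_top']:
    print(n,t,[(np.round(s['pixel'],1),round(s['score'],2)) for s in search_frame(n,t)[:2]])
a=np.hstack([f(c2,255,90,120),f(c,235,110,120)]);a=cv2.resize(a,(600,300));b=cv2.resize(np.hstack([f(c2,320,185,50),f(c,315,185,50)]),(600,300),interpolation=cv2.INTER_CUBIC)
cv2.imwrite('pics/t.png',np.vstack([a,b])[...,::-1])"
```

```text
t: 20.05
eef_pos: [0.6471, 0.0851, 0.1506]
tool_rot: [-0.0, 0.983, 0.182, -0.0]
contact_force: [-0.2, -0.2, 0.3]
gripper_width: 0.22
grasp_force: 0.0
t: 21.05
eef_pos: [0.5857, -0.0531, 0.3024]
tool_rot: [0.0, 0.983, 0.183, 0.001]
contact_force: [1.5, -0.3, -0.1]
gripper_width: 0.298
grasp_force: 0.0
t: 21.45
eef_pos: [0.5578, -0.1161, 0.3019]
tool_rot: [0.0, 0.983, 0.182, 0.001]
contact_force: [0.6, -0.3, -0.9]
gripper_width: 0.45
grasp_force: 0.0
t 21.45 p [ 0.5578 -0.1161  0.3019] w 38.2 F [ 0.6 -0.3 -0.9] z [ 0.002  0.    -1.   ]
{'scene': (array([0.646 , 0.1109]), np.float64(0.246)), 'top': (array([0.6391, 0.1111]), np.float64(0.075)), 'both': (array([0.6413, 0.112 ]), np.float64(0.335))}
top dial_grip [(array([342.1, 214.5]), 0.73)]
top pointer_tip [(array([342.6, 208.4]), 0.64)]
top dial [(array([343.7, 209.3]), 0.67), (array([336.1, 138. ]), 0.37)]
top pointer []
top platform_top []
scene dial_grip [(array([335.5, 212. ]), 0.55)]
scene pointer_tip []
scene dial [(array([337.2, 214.2]), 0.97)]
scene pointer []
scene platform_top [(array([299.7, 193.1]), 0.68)]
```

View pics/t.png

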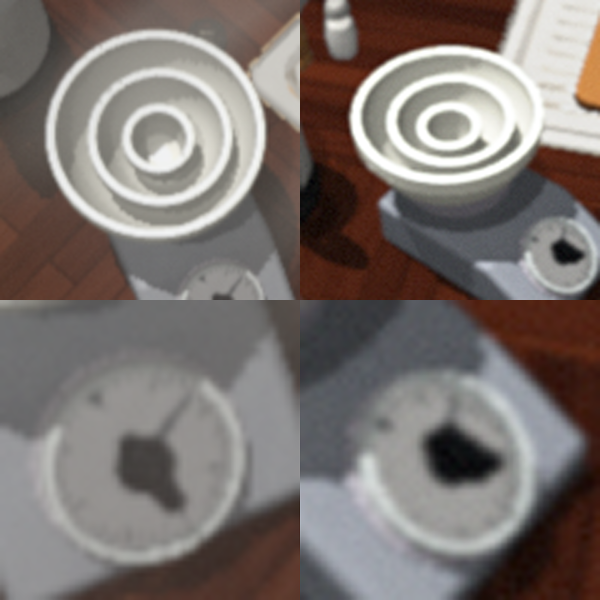

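All three bowls are concentrically nested (top left panel rings around (158,138), top right around (448,128)). In the dial panels the zero mark is up-left at (97,397) and the pointer up-right at (190,395), about the centre (142,462). Now I'll fit the dial geometry.

```bash
cat > dial.py <<'E'
from h import *
def frame(psi):
    x=np.array([np.cos(psi),np.sin(psi),0]); n=np.cos(np.pi/6)*np.array([0,0,1])-.5*x
    up=np.cos(np.pi/6)*x+.5*np.array([0,0,1]); rt=np.cross(up,n); return up,rt,n   # facing the dial
def rect(c,cen,psi,S=200,half=.046):
    up,rt,n=frame(psi); g=(np.arange(S)+.5)/S*2-1
    P=np.array([[proj(c,cen+half*(a*rt-b*up)) for a in g] for b in g]).astype(np.float32)
    return cv2.remap(c['img'],P[...,0],P[...,1],cv2.INTER_CUBIC)
E
cat > fd.py <<'E'
from dial import *
c=cam('top'); a=onz(c,(322.9,237.4),.02);b=onz(c,(374.1,213.8),.02)
e=(a-b)[:2]; psi=np.arctan2(-e[0],e[1])
print('psi deg',np.degrees(psi),np.linalg.norm(e))
L=[(k,k and cam(k)) for k in ['top','scene']]
L=[(c,cut_out(n,'dial')[0]['pixels'].astype(np.uint8)) for n,c in L]
def cost(v):
    up,rt,n=frame(psi); s=0
    P=np.vstack([v+h*n+.0435*(np.cos(T)[:,None]*up+np.sin(T)[:,None]*rt) for h in (0,-.006)])
    for c,m in L:
        H=cv2.convexHull((np.array([proj(c,p) for p in P])*16).astype(np.int32)); im=cv2.fillConvexPoly(np.zeros((400,640),np.uint8),H,1,shift=4)
        s+=1-(im&m).sum()/(im|m).sum()
    return s
x0=np.array([.49,.06,.07])
b=minimize(cost,x0,method='Nelder-Mead',options=dict(initial_simplex=x0+np.vstack([np.zeros(3),np.eye(3)*.015]),xatol=2e-4,fatol=1e-4))
print(b.x.round(4),b.fun)
for c,m in L: print(np.argwhere(m).mean(0)[::-1],m.sum())
np.savez('dialfit',cen=b.x,psi=psi)
r=np.hstack([rect(c,b.x,psi) for c,_ in L]); cv2.imwrite('pics/r.png',cv2.resize(r,(800,400),interpolation=cv2.INTER_CUBIC)[...,::-1])
E
python3 fd.py
```

```text
psi deg 22.030577051301172 0.14666220845845418
[0.4974 0.0556 0.0559] 0.11813744135919868
[343.61639344 210.78142077] 915
[338.08536585 211.76287263] 738
```

View pics/r.png

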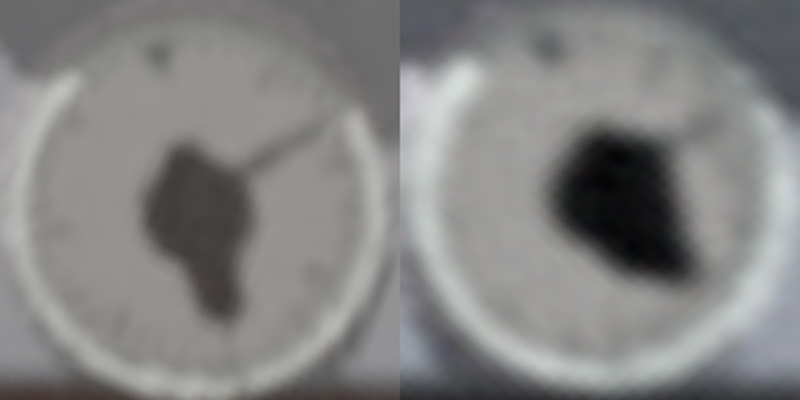

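View budget is used up. Rectified dial: zero mark at (158,52) and (547,45), so about -17°; pointer from (248,165) to (335,117) and (728,122), so about +58.5°. The turn needed is about +75°. Next is the approach pose along the dial axis.

```bash
cat >> dial.py <<'E'
def goto(a,h,side=0):
    """delta to pose: bar angle a deg, TCP h above disc centre along n"""
    f=np.load('dialfit.npz'); up,rt,n=frame(float(f['psi'])); a=np.radians(a)
    x=np.cos(a)*up+np.sin(a)*rt; z=-n; M=np.c_[x,np.cross(z,x),z]
    o,p,r=tool(); q=f['cen']+h*n
    print(f'h={h}: target',q.round(3),'xyz',r.inv().apply(q-p).round(4),'rot',np.degrees((r.inv()*R.from_matrix(M)).as_rotvec()).round(2))
    return M
E
python3 -c "
from dial import *
print(np.round(telemetry.get_obs()['q'],2)); d(); goto(-17,.15); goto(-17,.07)"
```

```text
[ 0.4   0.27 -0.37  1.71  0.1   1.18 -1.2 ]
t 22.5 p [ 0.5575 -0.1166  0.3008] w 38.2 F [ 0.5  0.6 -0.4] z [ 0. -0. -1.]
h=0.15: target [0.428 0.027 0.186] xyz [-0.0693 -0.1809  0.1149] rot [ -4.18  29.83 -17.6 ]
h=0.07: target [0.465 0.042 0.117] xyz [-0.0293 -0.1816  0.1842] rot [ -4.18  29.83 -17.6 ]
```

```bash
python3 -m crank '[{"delta_rot":[-0.8,6,-3.5],"xyz":[-0.02,-0.03,0],"fingers":0.1},{"delta_rot":[-1.7,12,-7],"xyz":[-0.04,-0.07,0.01],"fingers":0.1},{"delta_rot":[-2.5,18,-10.5],"xyz":[-0.06,-0.11,0.03],"fingers":0.1},{"delta_rot":[-3.3,24,-14],"xyz":[-0.069,-0.15,0.06],"fingers":0.1},{"delta_rot":[-4.2,29.8,-17.6],"xyz":[-0.069,-0.181,0.09],"fingers":0.1},{"delta_rot":[-4.2,29.8,-17.6],"xyz":[-0.069,-0.181,0.115],"fingers":0.1},{"delta_rot":[-4.2,29.8,-17.6],"xyz":[-0.069,-0.181,0.115],"fingers":0.1},{"delta_rot":[-4.2,29.8,-17.6],"xyz":[-0.069,-0.181,0.115],"fingers":0.1},{"delta_rot":[-4.2,29.8,-17.6],"xyz":[-0.069,-0.181,0.115],"fingers":0.1},{"delta_rot":[-4.2,29.8,-17.6],"xyz":[-0.069,-0.181,0.115],"fingers":0.1}]' 20
python3 -c "
from dial import *
print(np.round(telemetry.get_obs()['q'],2)); d(); goto(-17,.15); goto(-17,.04);goto(-17,.007)"
```

```text
t: 23.5
eef_pos: [0.4286, 0.0277, 0.186]
tool_rot: [-0.011, 0.91, 0.323, 0.258]
contact_force: [-0.6, 0.1, -0.1]
gripper_width: 0.447
grasp_force: 0.0
[ 1.32 -0.   -1.34  2.44 -0.71  0.28 -0.26]
t 23.5 p [0.4286 0.0277 0.186 ] w 38.0 F [-0.6  0.1 -0.1] z [ 0.463  0.187 -0.866]
h=0.15: target [0.428 0.027 0.186] xyz [-0.0007 -0.0002 -0.0002] rot [-0.01  0.05  0.02]
h=0.04: target [0.479 0.048 0.091] xyz [-0.0006 -0.0002  0.1098] rot [-0.01  0.05  0.02]
h=0.007: target [0.494 0.054 0.062] xyz [-0.0006 -0.0002  0.1428] rot [-0.01  0.05  0.02]
```

```bash
python3 -m crank '[{"delta_rot":[0,0,0],"xyz":[0,0,0.03],"fingers":0.3},{"delta_rot":[0,0,0],"xyz":[0,0,0.06],"fingers":0.3},{"delta_rot":[0,0,0],"xyz":[0,0,0.09],"fingers":0.3},{"delta_rot":[0,0,0],"xyz":[0,0,0.11],"fingers":0.3},{"delta_rot":[0,0,0],"xyz":[0,0,0.12],"fingers":0.3},{"delta_rot":[0,0,0],"xyz":[0,0,0.13],"fingers":0.3},{"delta_rot":[0,0,0],"xyz":[0,0,0.136],"fingers":0.3},{"delta_rot":[0,0,0],"xyz":[0,0,0.136],"fingers":0.3}]' 20
python3 -c "
from dial import *
d();goto(-17,.012)"
python3 -m crank '[{"delta_rot":[0,0,0],"xyz":[0,0,0.002],"fingers":0.45},{"delta_rot":[0,0,0],"xyz":[0,0,0.002],"fingers":0.6},{"delta_rot":[0,0,0],"xyz":[0,0,0.002],"fingers":0.75},{"delta_rot":[0,0,0],"xyz":[0,0,0.002],"fingers":0.75},{"delta_rot":[0,0,0],"xyz":[0,0,0.002],"fingers":0.75}]' 20
python3 -m crank '[{"delta_rot":[0,0,0],"xyz":[0,0,0],"fingers":0.85},{"delta_rot":[0,0,0],"xyz":[0,0,0],"fingers":1},{"delta_rot":[0,0,0],"xyz":[0,0,0],"fingers":1},{"delta_rot":[0,0,0],"xyz":[0,0,0],"fingers":1}]' 20
```

```text
t: 24.3
eef_pos: [0.419, 0.021, 0.1024]
tool_rot: [-0.017, 0.921, 0.341, 0.185]
contact_force: [-0.6, -0.7, -0.3]
gripper_width: 0.353
grasp_force: 0.0
t 24.3 p [0.419  0.021  0.1024] w 30.0 F [-0.6 -0.7 -0.3] z [ 0.33   0.158 -0.931]
h=0.012: target [0.492 0.053 0.066] xyz [0.0582 0.0181 0.0627] rot [-3.83  7.78  1.27]
t: 24.8
eef_pos: [0.4195, 0.0214, 0.1012]
tool_rot: [-0.017, 0.921, 0.341, 0.185]
contact_force: [-0.3, 0.6, 0.4]
gripper_width: 0.124
grasp_force: 0.0
t: 25.2
eef_pos: [0.4192, 0.0218, 0.1007]
tool_rot: [-0.018, 0.921, 0.341, 0.185]
contact_force: [-0.1, 1.3, 0.1]
gripper_width: 0.0
grasp_force: 0.0
```

The forward-leaning approach ran into the folding limits (q4 at 2.44, q3 at -1.34) without reaching the dial. The fingers closed in the air and nothing was touched. I'll identify the kinematics from the logged poses and find a reachable tilt.

```bash
cat > kin.py <<'E'
from dial import *
from scipy.optimize import least_squares
import itertools
def fk(q,s,k):
    z0,L1,a,L2,b,L3,o1,o7=k
    Rz=lambda t:R.from_euler('z',t); Ry=lambda t:R.from_euler('y',t)
    r=Rz(s[0]*q[0]+o1); p=np.array([0,0,z0]); r=r*Ry(q[1])*Rz(s[1]*q[2]); p=p+r.apply([a,0,L1])
    r=r*Ry(q[3]); p=p+r.apply([-a,0,0]); r=r*Rz(s[2]*q[4]); p=p+r.apply([0,0,L2])
    r=r*Ry(q[5]); p=p+r.apply([b,0,L3]); r=r*Rz(s[3]*q[6]+o7); return p,r
E
cat > kfit.py <<'E'
from kin import *
qt=lambda w,x,y,z:R.from_quat([x,y,z,w])
o,p,r=tool(); print(np.round(o['q'],3),p,)
D=[([1.096,.477,.022,1.555,-.011,1.109,-.083],[.242,-.63,.231],R.from_matrix([[.933,.359,-.001],[.359,-.933,.002],[0,-.002,-1]])),
([.4,.27,-.37,1.71,.1,1.18,-1.2],[.5575,-.1166,.3008],qt(0,.983,.182,.001)),
([1.32,0,-1.34,2.44,-.71,.28,-.26],[.4286,.0277,.186],qt(-.011,.91,.323,.258)),(o['q'],p,r)]
best=[]
for s in itertools.product([1,-1],repeat=4):
  for o7 in (np.pi/2,-np.pi/2,0,np.pi):
    def res(k):
        e=[]
        for q,p,r in D:
            a,m=fk(q,s,k); e+=list((a-p)*5)+list((m.inv()*r).as_rotvec())
        return e
    b=least_squares(res,[.3,.35,0,.35,0,.2,0,o7]); best.append((b.cost,s,b.x))
best.sort(key=lambda t:t[0])
for c,s,x in best[:3]: print(round(c,5),s,x.round(4).tolist())
np.savez('kin',s=best[0][1],k=best[0][2])
E
python3 kfit.py
```

```text
[ 1.06   0.437 -1.301  2.435  1.008  0.364 -1.916] [0.41923079 0.02177093 0.10070556]
0.00446 (-1, -1, -1, -1) [0.2834, 0.583, -0.027, 0.4928, -0.0028, 0.3397, -0.0942, -4.8012]
0.00446 (-1, -1, -1, -1) [0.2834, 0.583, -0.027, 0.4928, -0.0028, 0.3397, -0.0942, 1.482]
0.00446 (-1, -1, -1, -1) [0.2834, 0.583, -0.027, 0.4928, -0.0028, 0.3397, -0.0942, 1.482]
```

```bash
cat > patch.py <<'E'
s=open('kin.py').read()
s=s.replace("z0,L1,a,L2,b,L3,o1,o7=k","z0,L1,a,L2,b,L3,o1,o7,y1,y2,y3,a2,a0=k")
s=s.replace("p=np.array([0,0,z0]);","p=r.apply([a0,0,z0]);").replace("[a,0,L1]","[a,y1,L1]").replace("[-a,0,0]","[a2,y2,0]").replace("[0,0,L2]","[0,y3,L2]")
open('kin.py','w').write(s)
t=open('kfit.py').read(); t=t.replace(",0,o7])",",0,o7,0,0,0,0,0])").replace("(np.pi/2,-np.pi/2,0,np.pi)","(np.pi/2,)").replace("res,[","lambda k:np.r_[res(k),.01*k[8:]],[")
open('kfit.py','w').write(t)
E
python3 patch.py; python3 kfit.py
```

```text
[ 1.06   0.437 -1.301  2.435  1.008  0.364 -1.916] [0.41923079 0.02177093 0.10070556]
0.00032 (-1, -1, -1, -1) [0.3592, 0.6059, -0.0342, 0.5141, -0.0017, 0.396, -0.0084, 1.5634, -0.0262, -0.0262, -0.0058, 0.062, -0.0096]
0.60645 (1, 1, 1, 1) [-0.2408, -3.8333, 2.8152, -0.4822, 1.2985, -4.0976, 0.6445, 4.3022, 0.0197, 0.0213, -0.1966, -0.8438, -0.0258]
1.60225 (1, -1, -1, -1) [0.9262, -2.1457, 2.0136, 0.4464, 1.1686, -2.7413, -0.3923, 3.0578, -0.29, -0.29, -0.014, 0.537, 0.0045]
```

```bash
cat > ik.py <<'E'
from kin import *
K=np.load('kin.npz'); S,KK=K['s'],K['k']; f=np.load('dialfit.npz'); cen=f['cen']; up,rt,n=frame(float(f['psi']))
lo=np.array([-2.96,-.34,-1.41,.24,-1.37,.17,-2.96])+.02; hi=np.array([2.96,2.1,1.46,2.44,4.51,1.92,2.96])-.02
def pose(a,lean,h):   # lean: tool body leans from n towards +bar direction, deg
    a,l=np.radians(a),np.radians(lean); b=np.cos(a)*up+np.sin(a)*rt
    z=-(np.cos(l)*n+np.sin(l)*b); y=np.cross(-n,b); return cen+h*n, R.from_matrix(np.c_[np.cross(y,z),y,z])
def ik(p,r,x0=None,N=12):
    g=np.random.default_rng(0); best=None
    for i in range(N):
        s=x0 if (x0 is not None and i==0) else g.uniform(lo,hi)
        b=least_squares(lambda q:np.r_[(fk(q,S,KK)[0]-p)*5,(fk(q,S,KK)[1].inv()*r).as_rotvec()],np.clip(s,lo+1e-3,hi-1e-3),bounds=(lo,hi),max_nfev=60)
        if best is None or b.cost<best.cost: best=b
        if best.cost<1e-6: break
    return best
E
cat > t1.py <<'E'
from ik import *
for a in (-17,20,58,163,-122):
    for lean in ((0,15,30) if abs(a)<90 else (0,-15,-30)):
        b=ik(*pose(a,lean,.01)); print(a,lean,round(b.cost,6),b.x.round(2))
E
time python3 t1.py
```

```text
-17 0 0.0 [ 0.51  0.5  -0.71  2.42  2.43  0.24  2.94]
-17 15 0.0 [-0.3   0.41  0.04  2.26  0.13  0.2  -1.3 ]
-17 30 0.0 [-0.88  0.61  0.68  2.08 -0.42  0.58 -0.87]
20 0 0.0 [ 0.43  0.48 -0.61  2.41  2.63  0.21  2.08]
20 15 0.0 [ 0.74  0.58 -1.03  2.23  0.84  0.46 -2.4 ]
20 30 0.0 [ 0.4   0.54 -0.63  2.01  0.21  0.7  -1.81]
58 0 0.0 [ 0.62  0.54 -0.84  2.42  2.23  0.28  1.85]
58 15 0.0 [ 0.13  0.46 -0.09  2.23 -1.03  0.38 -1.13]
58 30 0.0 [ 0.87  0.72 -0.94  2.05  0.12  0.63 -2.11]
163 0 0.0 [ 0.61  0.54 -0.84  2.42  2.23  0.28  0.01]
163 -15 0.0 [-0.33  0.41  0.07  2.26  0.08  0.19  1.89]
163 -30 0.0 [ 0.38  0.59 -0.92  2.09  0.85  0.86  1.14]
-122 0 0.0 [ 0.61  0.54 -0.84  2.42  2.24  0.28 -1.3 ]
-122 -15 0.0 [ 0.99  0.71 -1.18  2.25  0.84  0.4   0.26]
-122 -30 0.0 [ 0.18  0.56 -0.05  2.04 -0.73  0.73  1.8 ]
real	0m4.232s
user	0m4.807s
sys	0m0.028s
```

The dial is reachable if the tool leans about 15–20° along the bar instead of lying straight on the axis. I'll back out to an upright posture first and see whether the elbow unwinds.

```bash
python3 -c "
from dial import *
o,p,r=tool(); M=R.from_matrix([[.9337,.358,0],[.358,-.9337,0],[0,0,-1]])
for q in ([.45,0,.2],[.62,-.12,.3]): print(q,r.inv().apply(np.array(q)-p).round(3),np.degrees((r.inv()*M).as_rotvec()).round(1))"
```

```text
[0.45, 0, 0.2] [ 0.043  0.046 -0.086] [  1.9 -21.5  19.4]
[0.62, -0.12, 0.3] [ 0.122  0.255 -0.142] [  1.9 -21.5  19.4]
```

```bash
python3 -m crank '[{"delta_rot":[0,0,0],"xyz":[0,0,-0.03],"fingers":0.3},{"delta_rot":[0.4,-4,4],"xyz":[0.02,0.02,-0.06],"fingers":0.3},{"delta_rot":[0.8,-9,8],"xyz":[0.043,0.046,-0.086],"fingers":0.3},{"delta_rot":[1.2,-14,12],"xyz":[0.06,0.09,-0.1],"fingers":0.3},{"delta_rot":[1.6,-18,16],"xyz":[0.08,0.13,-0.12],"fingers":0.3},{"delta_rot":[1.9,-21.5,19.4],"xyz":[0.10,0.18,-0.13],"fingers":0.3},{"delta_rot":[1.9,-21.5,19.4],"xyz":[0.122,0.22,-0.142],"fingers":0.3},{"delta_rot":[1.9,-21.5,19.4],"xyz":[0.122,0.255,-0.142],"fingers":0.3},{"delta_rot":[1.9,-21.5,19.4],"xyz":[0.122,0.255,-0.142],"fingers":0.3},{"delta_rot":[1.9,-21.5,19.4],"xyz":[0.122,0.255,-0.142],"fingers":0.3}]' 20
python3 -c "
from ik import *
o,p,r=tool(); print(np.round(o['q'],2)); d(); a,m=fk(o['q'],S,KK); print(a-p,(m.inv()*r).as_rotvec())
P,M=pose(-17,17,.06); print(P,r.inv().apply(P-p).round(3),np.degrees((r.inv()*M).as_rotvec()).round(1))
q=np.array(o['q'])
for P,M in [pose(-17,17,.12),pose(-17,17,.06)]+[pose(a,17,.01) for a in range(-17,66,15)]:
  b=least_squares(lambda x:np.r_[(fk(x,S,KK)[0]-P)*50,(fk(x,S,KK)[1].inv()*M).as_rotvec()*10,.02*(x-q)],np.clip(q,lo+1e-3,hi-1e-3),bounds=(lo,hi)); q=b.x; print(q.round(2),round(b.cost,4))
"
```

```text
t: 26.2
eef_pos: [0.6201, -0.121, 0.299]
tool_rot: [-0.001, 0.983, 0.182, -0.001]
contact_force: [-0.2, -0.3, -0.4]
gripper_width: 0.348
grasp_force: 0.0
[ 0.8   0.55 -1.04  1.53  0.48  1.34 -1.49]
t 26.2 p [ 0.6201 -0.121   0.299 ] w 29.6 F [-0.2 -0.3 -0.4] z [-0.001  0.002 -1.   ]
[ 0.03060827  0.00098428 -0.00568038] [-6.11400194e-06 -1.72222907e-05 -1.07823336e-03]
[0.4696306  0.04432699 0.10787133] [-0.081 -0.208  0.192] [ -6.8  13.  -16.7]
[ 0.82  0.21 -1.17  2.28  0.5   0.58 -1.62] 0.0003
[ 0.58  0.38 -0.99  2.27  0.81  0.55 -1.92] 0.0001
[ 0.45  0.5  -0.87  2.24  1.02  0.52 -2.11] 0.0
[ 0.54  0.51 -0.9   2.22  0.86  0.5  -2.15] 0.0
[ 0.62  0.54 -0.92  2.2   0.72  0.47 -2.2 ] 0.0
[ 0.71  0.56 -0.94  2.2   0.6   0.44 -2.27] 0.0
[ 0.78  0.59 -0.96  2.2   0.49  0.39 -2.35] 0.0
[ 0.85  0.62 -0.97  2.22  0.38  0.33 -2.44] 0.0
```

```bash
sed -i 's/^best=\[\]/D.append(([1.06,.437,-1.301,2.435,1.008,.364,-1.916],[.4192,.0218,.1007],qt(-.0175,.921,.341,.185)))\nbest=[]/; s/.01\*k\[8:\]/.001*k[8:]/' kfit.py
python3 kfit.py
cat > sim.py <<'E'
from ik import *
o,p,r=tool()
for q,t in [(o['q'],p)]: print(fk(q,S,KK)[0]-t)
for lean in (10,17,24):
  q=np.array(o['q']);
  for P,M in [pose(-17,lean,.12),pose(-17,lean,.06)]+[pose(a,lean,.01) for a in range(-17,66,15)]:
    b=least_squares(lambda x:np.r_[(fk(x,S,KK)[0]-P)*50,(fk(x,S,KK)[1].inv()*M).as_rotvec()*10,.02*(x-q)],np.clip(q,lo+1e-3,hi-1e-3),bounds=(lo,hi)); q=b.x; print(lean,q.round(2),round(b.cost,4))
E
python3 sim.py
```

```text
[ 0.799  0.548 -1.037  1.532  0.477  1.338 -1.492] [ 0.62012793 -0.12102218  0.2989516 ]
0.00455 (-1, -1, -1, -1) [0.2551, 0.5702, -0.0087, 0.4799, -0.0029, 0.3062, -0.0602, 1.5134, -0.0142, -0.0123, 0.0041, 0.017, -0.0125]
2.58308 (-1, -1, 1, 1) [-0.1387, 0.5596, 0.0788, 0.3929, 0.0004, 0.0168, -0.1082, 3.2574, 0.0197, 0.0193, -0.0339, -0.1054, -0.0528]
3.28653 (-1, 1, 1, 1) [-1.4652, 0.604, -0.3096, -0.0546, -0.1517, -0.7775, 0.5079, 2.3968, -0.1103, -0.1117, -0.0788, -0.2971, 0.424]
[ 0.01121522 -0.00316249  0.00113423]
10 [ 1.02  0.21 -1.26  2.35  0.44  0.4  -1.47] 0.0004
10 [ 0.62  0.34 -0.9   2.33  0.81  0.32 -1.84] 0.0001
10 [ 0.38  0.44 -0.67  2.3   1.09  0.26 -2.12] 0.0001
10 [ 0.45  0.45 -0.72  2.29  0.93  0.25 -2.19] 0.0
10 [ 0.51  0.47 -0.75  2.28  0.79  0.24 -2.28] 0.0
10 [ 0.57  0.48 -0.78  2.28  0.67  0.22 -2.38] 0.0
10 [ 0.63  0.51 -0.82  2.29  0.6   0.19 -2.54] 0.0
10 [ 0.74  0.56 -0.93  2.3   0.79  0.19 -2.94] 0.0001
17 [ 0.88  0.24 -1.18  2.28  0.5   0.57 -1.58] 0.0003
17 [ 0.61  0.39 -0.97  2.26  0.78  0.52 -1.86] 0.0001
17 [ 0.45  0.49 -0.83  2.24  0.97  0.49 -2.03] 0.0
17 [ 0.53  0.51 -0.86  2.22  0.82  0.47 -2.1 ] 0.0
17 [ 0.6   0.53 -0.89  2.21  0.68  0.45 -2.17] 0.0
17 [ 0.66  0.55 -0.91  2.21  0.56  0.42 -2.26] 0.0
17 [ 0.73  0.58 -0.93  2.22  0.44  0.37 -2.35] 0.0
17 [ 0.78  0.6  -0.95  2.24  0.33  0.31 -2.44] 0.0
24 [ 0.77  0.3  -1.15  2.21  0.57  0.75 -1.68] 0.0002
24 [ 0.57  0.44 -1.01  2.19  0.78  0.72 -1.88] 0.0
24 [ 0.46  0.55 -0.9   2.17  0.91  0.69 -2.01] 0.0
24 [ 0.54  0.57 -0.93  2.14  0.77  0.67 -2.06] 0.0
24 [ 0.62  0.59 -0.95  2.13  0.63  0.64 -2.12] 0.0
24 [ 0.69  0.62 -0.97  2.13  0.5   0.6  -2.19] 0.0
24 [ 0.77  0.65 -0.99  2.14  0.39  0.54 -2.27] 0.0
24 [ 0.84  0.68 -1.01  2.16  0.27  0.47 -2.35] 0.0
```

```bash
cat >> ik.py <<'E'
def show(a,lean,h,y=0):
    o,p,r=tool(); P,M=pose(a,lean,h); print((a,lean,h),P.round(3),'xyz',r.inv().apply(P-p).round(4),'rot',np.degrees((r.inv()*M).as_rotvec()).round(2))
E
python3 -c "
from ik import *
show(-17,22,.10);show(-17,22,.06)"
```

```text
(-17, 22, 0.1) [0.451 0.037 0.143] xyz [-0.1014 -0.2075  0.1569] rot [ -7.51   8.04 -16.4 ]
(-17, 22, 0.06) [0.47  0.044 0.108] xyz [-0.0814 -0.2078  0.1916] rot [ -7.51   8.04 -16.4 ]
```

```bash
python3 -m crank '[{"delta_rot":[-1.5,1.6,-3],"xyz":[-0.03,-0.03,0.0],"fingers":0.3},{"delta_rot":[-3,3.2,-6],"xyz":[-0.05,-0.07,0.02],"fingers":0.3},{"delta_rot":[-4.5,4.8,-10],"xyz":[-0.07,-0.11,0.05],"fingers":0.3},{"delta_rot":[-6,6.4,-13],"xyz":[-0.09,-0.15,0.08],"fingers":0.3},{"delta_rot":[-7.5,8,-16.4],"xyz":[-0.101,-0.19,0.11],"fingers":0.3},{"delta_rot":[-7.5,8,-16.4],"xyz":[-0.101,-0.2075,0.14],"fingers":0.3},{"delta_rot":[-7.5,8,-16.4],"xyz":[-0.101,-0.2075,0.157],"fingers":0.3},{"delta_rot":[-7.5,8,-16.4],"xyz":[-0.101,-0.2075,0.157],"fingers":0.3},{"delta_rot":[-7.5,8,-16.4],"xyz":[-0.101,-0.2075,0.157],"fingers":0.3}]' 20
python3 -c "
from ik import *
d();print(np.round(telemetry.get_obs()['q'],2));show(-17,22,.10);show(-17,22,.05);show(-17,22,.015);show(-17,22,.010)"
```

```text
t: 27.1
eef_pos: [0.4503, 0.0375, 0.1432]
tool_rot: [0.051, 0.943, 0.32, 0.08]
contact_force: [0.8, -0.2, 0.4]
gripper_width: 0.347
grasp_force: 0.0
t 27.1 p [0.4503 0.0375 0.1432] w 29.5 F [ 0.8 -0.2  0.4] z [ 0.183 -0.046 -0.982]
[ 0.71  0.33 -1.13  2.23  0.66  0.71 -1.78]
(-17, 22, 0.1) [0.451 0.037 0.143] xyz [0.0001 0.0009 0.0008] rot [0.06 0.07 0.18]
(-17, 22, 0.05) [0.474 0.046 0.099] xyz [0.0189 0.0009 0.0472] rot [0.06 0.07 0.18]
(-17, 22, 0.015) [0.49  0.053 0.069] xyz [0.0321 0.0009 0.0796] rot [0.06 0.07 0.18]
(-17, 22, 0.01) [0.493 0.054 0.065] xyz [0.034  0.0009 0.0842] rot [0.06 0.07 0.18]
```

```bash
python3 -m crank '[{"delta_rot":[0,0,0],"xyz":[0.01,0.0005,0.025],"fingers":0.4},{"delta_rot":[0,0,0],"xyz":[0.019,0.0005,0.047],"fingers":0.4},{"delta_rot":[0,0,0],"xyz":[0.025,0.0005,0.062],"fingers":0.4},{"delta_rot":[0,0,0],"xyz":[0.03,0.0005,0.075],"fingers":0.4},{"delta_rot":[0,0,0],"xyz":[0.033,0.0005,0.081],"fingers":0.4},{"delta_rot":[0,0,0],"xyz":[0.033,0.0005,0.081],"fingers":0.4},{"delta_rot":[0,0,0],"xyz":[0.033,0.0005,0.081],"fingers":0.4}]' 20
python3 -c "
from ik import *
d();show(-17,22,.013)"
```

```text
t: 27.8
eef_pos: [0.4923, 0.053, 0.0682]
tool_rot: [0.051, 0.943, 0.319, 0.08]
contact_force: [-1.1, -0.6, 0.2]
gripper_width: 0.301
grasp_force: 0.0
t 27.8 p [0.4923 0.053  0.0682] w 25.6 F [-1.1 -0.6  0.2] z [ 0.184 -0.045 -0.982]
(-17, 22, 0.013) [0.491 0.053 0.067] xyz [-0.0008 -0.0008  0.0009] rot [ 0.11 -0.01  0.06]
```

Reached with no contact. Closing gently.

```bash
python3 -m crank '[{"delta_rot":[0,0,0],"xyz":[0,0,0],"fingers":0.55},{"delta_rot":[0,0,0],"xyz":[0,0,0],"fingers":0.7},{"delta_rot":[0,0,0],"xyz":[0,0,0],"fingers":0.8},{"delta_rot":[0,0,0],"xyz":[0,0,0],"fingers":0.9},{"delta_rot":[0,0,0],"xyz":[0,0,0],"fingers":1},{"delta_rot":[0,0,0],"xyz":[0,0,0],"fingers":1},{"delta_rot":[0,0,0],"xyz":[0,0,0],"fingers":1}]' 20
python3 -c "
from ik import *
d();o,p,r=tool();print('tool-frame F',r.inv().apply(o['contact_force']),'M',r.inv().apply(o['torque']))"
```

```text
t: 28.5
eef_pos: [0.4895, 0.0563, 0.0676]
tool_rot: [0.049, 0.942, 0.321, 0.08]
contact_force: [-9.9, 7.3, 5.9]
gripper_width: 0.115
grasp_force: 20.7
t 28.5 p [0.4895 0.0563 0.0676] w 9.7 F [-9.9  7.3  5.9] z [ 0.182 -0.042 -0.982]
tool-frame F [ -2.56357233 -10.85537216  -7.86295002] M [ 2.53890376 -0.64496622  0.11031638]
```

```bash
python3 -m crank '[{"delta_rot":[0,0,0],"xyz":[0,-0.002,-0.0005],"fingers":1},{"delta_rot":[0,0,0],"xyz":[0,-0.0035,-0.001],"fingers":1},{"delta_rot":[0,0,0],"xyz":[0,-0.0035,-0.001],"fingers":1}]' 20
python3 -c "
from ik import *
d();o,p,r=tool();print('tool-frame F',r.inv().apply(o['contact_force']),'M',r.inv().apply(o['torque']))
print('axis(-n) in tool',r.inv().apply(-n), 'x dir off', (r.inv().apply(cen+.013*n-p)))
for a in (15,30,45,60,75): print(a,(r.inv().apply(-n)*a).round(2))"
```

```text
t: 28.8
eef_pos: [0.4893, 0.0564, 0.0677]
tool_rot: [0.051, 0.943, 0.32, 0.08]
contact_force: [-0.1, 4.5, -7.3]
gripper_width: 0.11
grasp_force: 20.3
t 28.8 p [0.4893 0.0564 0.0677] w 9.4 F [-0.1  4.5 -7.3] z [ 0.183 -0.045 -0.982]
tool-frame F [ 1.839065   -4.68325729  6.97296557] M [1.0300358  0.23761781 0.06459528]
axis(-n) in tool [3.74897604e-01 3.84873236e-04 9.27066146e-01] x dir off [-0.00043088  0.00370949  0.00109084]
15 [5.620e+00 1.000e-02 1.391e+01]
30 [1.125e+01 1.000e-02 2.781e+01]
45 [1.687e+01 2.000e-02 4.172e+01]
60 [2.249e+01 2.000e-02 5.562e+01]
75 [2.812e+01 3.000e-02 6.953e+01]
```

```bash
python3 -m crank '[{"delta_rot":[2.25,0,5.56],"xyz":[0,-0.001,0.0005],"fingers":1},{"delta_rot":[4.5,0,11.12],"xyz":[0,-0.001,0.0005],"fingers":1},{"delta_rot":[6.75,0,16.7],"xyz":[0,-0.001,0.0005],"fingers":1},{"delta_rot":[9,0,22.25],"xyz":[0,-0.001,0.0005],"fingers":1},{"delta_rot":[9,0,22.25],"xyz":[0,-0.001,0.0005],"fingers":1}]' 20
python3 -c "
from ik import *
d();o,p,r=tool();print('tool-frame F',r.inv().apply(o['contact_force']),'M',r.inv().apply(o['torque']))
x=r.as_matrix()[:,0];print('a',np.degrees(np.arctan2(x@rt,x@up)),p-cen-.013*n,np.round(o['q'],2))"
```

```text
t: 29.3
eef_pos: [0.4893, 0.0564, 0.0677]
tool_rot: [-0.039, 0.988, 0.135, 0.063]
contact_force: [-3.2, 3.0, 2.4]
gripper_width: 0.109
grasp_force: 21.7
t 29.3 p [0.4893 0.0564 0.0677] w 9.2 F [-3.2  3.   2.4] z [ 0.114  0.095 -0.989]
tool-frame F [-1.90499979 -3.88475997 -2.43877539] M [ 0.55751141 -0.40169455  0.08813947]
a 7.157508047228037 [-0.00207462  0.00324893  0.00055693] [ 0.59  0.55 -0.95  2.16  0.7   0.61 -2.14]
```

```bash
python3 -m crank '[{"delta_rot":[2.25,0,5.56],"xyz":[0,0,0],"fingers":1},{"delta_rot":[4.5,0,11.12],"xyz":[0,0,0],"fingers":1},{"delta_rot":[6.75,0,16.7],"xyz":[0,0,0],"fingers":1},{"delta_rot":[9,0,22.25],"xyz":[0,0,0],"fingers":1},{"delta_rot":[11.25,0,27.8],"xyz":[0,0,0],"fingers":1},{"delta_rot":[13.5,0,33.4],"xyz":[0,0,0],"fingers":1},{"delta_rot":[15.75,0,38.9],"xyz":[0,0,0],"fingers":1},{"delta_rot":[18,0,44.5],"xyz":[0,0,0],"fingers":1},{"delta_rot":[19.1,0,47.3],"xyz":[0,0,0],"fingers":1},{"delta_rot":[19.1,0,47.3],"xyz":[0,0,0],"fingers":1}]' 20
python3 -c "
from ik import *
d();o,p,r=tool();print('tool-frame F',r.inv().apply(o['contact_force']),'M',r.inv().apply(o['torque']))
x=r.as_matrix()[:,0];print('a',np.degrees(np.arctan2(x@rt,x@up)),p-cen-.013*n,np.round(o['q'],2))"
```

```text
t: 30.3
eef_pos: [0.4893, 0.0565, 0.0678]
tool_rot: [-0.22, 0.94, -0.261, 0.02]
contact_force: [-2.4, 3.0, 4.3]
gripper_width: 0.11
grasp_force: 22.1
t 30.3 p [0.4893 0.0565 0.0678] w 9.3 F [-2.4  3.   4.3] z [ 0.151  0.403 -0.903]
tool-frame F [-3.93855971 -2.99324281 -3.06423782] M [ 0.0509445  -0.33481013  0.0287228 ]
a 57.99342291868873 [-0.00208223  0.00332734  0.00061244] [ 0.85  0.64 -1.01  2.18  0.3   0.42 -2.39]
```

```bash
python3 -m crank '[{"delta_rot":[0,0,0],"xyz":[0,0,0],"fingers":0.85},{"delta_rot":[0,0,0],"xyz":[0,0,0],"fingers":0.7},{"delta_rot":[0,0,0],"xyz":[0,0,0],"fingers":0.6},{"delta_rot":[0,0,0],"xyz":[0,0,0],"fingers":0.6},{"delta_rot":[0,0,0],"xyz":[0,0,-0.01],"fingers":0.6},{"delta_rot":[0,0,0],"xyz":[0,0,-0.03],"fingers":0.6},{"delta_rot":[0,0,0],"xyz":[0,0,-0.06],"fingers":0.6},{"delta_rot":[0,0,0],"xyz":[0,0,-0.10],"fingers":0.6},{"delta_rot":[0,0,0],"xyz":[0,0,-0.14],"fingers":0.6},{"delta_rot":[0,0,0],"xyz":[0,0,-0.14],"fingers":0.6}]' 20
python3 -c "
from ik import *
d();o,p,r=tool();print(r.inv().apply(np.array([.55,-.2,.27])-p))"
```

```text
t: 31.3
eef_pos: [0.4703, -0.0031, 0.1972]
tool_rot: [-0.219, 0.939, -0.263, 0.023]
contact_force: [1.4, -0.8, -0.0]
gripper_width: 0.205
grasp_force: 0.0
t 31.3 p [ 0.4703 -0.0031  0.1972] w 17.4 F [ 1.4 -0.8 -0. ] z [ 0.158  0.4   -0.903]
[ 0.16247798  0.08155435 -0.13182745]
```

```bash
python3 -m crank '[{"delta_rot":[0,0,0],"xyz":[0.04,0.02,-0.03],"fingers":0.6},{"delta_rot":[0,0,0],"xyz":[0.08,0.04,-0.065],"fingers":0.6},{"delta_rot":[0,0,0],"xyz":[0.12,0.06,-0.1],"fingers":0.6},{"delta_rot":[0,0,0],"xyz":[0.16,0.08,-0.13],"fingers":0.6},{"delta_rot":[0,0,0],"xyz":[0.16,0.08,-0.13],"fingers":0.6},{"delta_rot":[0,0,0],"xyz":[0.16,0.08,-0.13],"fingers":0.6}]' 20
cat > meas.py <<'E'
from ik import *
from scipy.ndimage import map_coordinates, gaussian_filter
old=np.load('dial.npz')
def polar(c,ctr):
    g=rect(c,ctr,float(f['psi']),S=240,half=.048).astype(float).mean(2)
    A=np.arange(-60,110,1.)
    rr=np.arange(.020,.0401,.001); s=120/.048
    th=np.radians(A)[None]; P=np.array([119.5-s*rr[:,None]*np.cos(th),119.5+s*rr[:,None]*np.sin(th)])
    return A,rr,map_coordinates(g,P,order=1)
for nm,k in (('top','t'),('scene','s')):
    new=cam(nm)
    for lab,img in (('old',old[k]),('new',new['img'])):
        c=dict(new,img=img)
        A,rr,v=polar(c,cen-.003*n)
        v=v-gaussian_filter(v,(0,14))
        for name,a,b in (('r21-25',.021,.025),('r25-29',.025,.029),('r29-33',.029,.033),('r33-36',.033,.036),('r35-39',.035,.039)):
            p=gaussian_filter(v[(rr>=a-1e-6)&(rr<=b+1e-6)].mean(0),1.5)
            mins=[i for i in range(1,len(A)-1) if p[i]<p[i-1] and p[i]<=p[i+1]]; mins=sorted(mins,key=lambda i:p[i])[:3]
            print(nm,lab,name,[(A[i],round(p[i],1)) for i in mins])
E
python3 meas.py
```

```text
t: 31.9
eef_pos: [0.5496, -0.1968, 0.265]
tool_rot: [-0.22, 0.939, -0.263, 0.021]
contact_force: [1.3, 0.6, -0.3]
gripper_width: 0.198
grasp_force: 0.0
top old r21-25 [(np.float64(61.0), np.float64(-17.4)), (np.float64(14.0), np.float64(-0.8)), (np.float64(-46.0), np.float64(-0.7))]
top old r25-29 [(np.float64(61.0), np.float64(-17.1)), (np.float64(-15.0), np.float64(-4.9)), (np.float64(29.0), np.float64(-2.4))]
top old r29-33 [(np.float64(-16.0), np.float64(-17.9)), (np.float64(61.0), np.float64(-11.6)), (np.float64(30.0), np.float64(-6.3))]
top old r33-36 [(np.float64(-16.0), np.float64(-19.8)), (np.float64(31.0), np.float64(-3.7)), (np.float64(78.0), np.float64(-3.5))]
top old r35-39 [(np.float64(-16.0), np.float64(-9.6)), (np.float64(-41.0), np.float64(-8.4)), (np.float64(57.0), np.float64(-5.9))]
top new r21-25 [(np.float64(61.0), np.float64(-17.1)), (np.float64(107.0), np.float64(-1.6)), (np.float64(11.0), np.float64(-0.4))]
top new r25-29 [(np.float64(60.0), np.float64(-19.3)), (np.float64(11.0), np.float64(-2.4)), (np.float64(103.0), np.float64(-0.9))]
top new r29-33 [(np.flo
[... 1020 characters left out ...]
4(57.0), np.float64(-5.5))]
scene new r21-25 [(np.float64(82.0), np.float64(-29.9)), (np.float64(-6.0), np.float64(-1.3)), (np.float64(-23.0), np.float64(-0.8))]
scene new r25-29 [(np.float64(83.0), np.float64(-43.0)), (np.float64(55.0), np.float64(-4.1)), (np.float64(-3.0), np.float64(-1.4))]
scene new r29-33 [(np.float64(85.0), np.float64(-32.9)), (np.float64(55.0), np.float64(-19.7)), (np.float64(-32.0), np.float64(-5.0))]
scene new r33-36 [(np.float64(54.0), np.float64(-28.8)), (np.float64(87.0), np.float64(-16.5)), (np.float64(-34.0), np.float64(-12.4))]
scene new r35-39 [(np.float64(55.0), np.float64(-23.2)), (np.float64(-35.0), np.float64(-19.4)), (np.float64(88.0), np.float64(-4.7))]
```

```bash
cat > meas2.py <<'E'
from ik import *
from scipy.ndimage import gaussian_filter
old=np.load('dial.npz'); s=120/.048
def dark(img,c):
    g=rect(dict(c,img=img),cen-.003*n,float(f['psi']),S=240,half=.048).astype(float).mean(2)
    return np.clip(gaussian_filter(g,14)-gaussian_filter(g,1),0,None)
yy,xx=np.mgrid[:240,:240]; X=(xx-119.5)/s; Y=(119.5-yy)/s; rad=np.hypot(X,Y); ang=np.degrees(np.arctan2(X,Y))
def cent(D,r0,r1,a0,a1):
    m=(rad>r0)&(rad<r1)&(ang>a0)&(ang<a1); w=D*m; w=np.clip(w-.4*w.max(),0,None); return np.array([(w*X).sum(),(w*Y).sum()])/w.sum()
for nm,k in (('top','t'),('scene','s')):
    c=cam(nm); D0=dark(old[k],c); D1=dark(c['img'],c)
    P1=cent(D0,.029,.038,-28,-4); P2=cent(D1,.0335,.038,45,70)
    t=np.radians(-75); Q=np.array([[np.cos(t),-np.sin(t)],[np.sin(t),np.cos(t)]])  # clockwise
    C=np.linalg.solve(np.eye(2)-Q,P2-Q@P1)
    pts=np.array([cent(D0,r-.0015,r+.0015,48,70) for r in np.arange(.022,.0331,.002)])
    u,S_,V=np.linalg.svd(pts-pts.mean(0)); dv=V[0]*np.sign(V[0][0])
    A=lambda v:np.degrees(np.arctan2(v[0],v[1])).round(1)
    print(nm,'C mm',(C*1e3).round(1),'rmark',np.hypot(*(P1-C)).round(4),'mark old/new',A(P1-C),A(P2-C),'pointer line dir',A(dv),'pts about C',[A(q-C) for q in pts], 'line dist of C mm',round(float(np.cross(dv,C-pts.mean(0)))*1e3,2))
E
python3 meas2.py 2>/dev/null
```

```text
top C mm [ 1.3 -0. ] rmark 0.0336 mark old/new -17.8 57.2 pointer line dir 61.3 pts about C [np.float64(58.8), np.float64(59.1), np.float64(59.5), np.float64(59.6), np.float64(59.7), np.float64(59.5)] line dist of C mm -0.85
scene C mm [0.8 2.1] rmark 0.0336 mark old/new -17.8 57.2 pointer line dir 62.4 pts about C [np.float64(60.0), np.float64(58.3), np.float64(59.7), np.float64(60.5), np.float64(60.5), np.float64(60.0)] line dist of C mm -1.09
```

Both cameras agree: mark at about 57.2° and pointer at about 60°. I'll regrip along the same path and add 3°.

```bash
python3 -m crank '[{"delta_rot":[0,0,0],"xyz":[-0.04,-0.02,0.03],"fingers":0.6},{"delta_rot":[0,0,0],"xyz":[-0.08,-0.04,0.065],"fingers":0.6},{"delta_rot":[0,0,0],"xyz":[-0.12,-0.06,0.1],"fingers":0.6},{"delta_rot":[0,0,0],"xyz":[-0.16,-0.08,0.13],"fingers":0.6},{"delta_rot":[0,0,0],"xyz":[-0.16,-0.08,0.13],"fingers":0.6},{"delta_rot":[0,0,0],"xyz":[-0.16,-0.08,0.16],"fingers":0.6},{"delta_rot":[0,0,0],"xyz":[-0.16,-0.08,0.20],"fingers":0.6},{"delta_rot":[0,0,0],"xyz":[-0.16,-0.08,0.23],"fingers":0.6},{"delta_rot":[0,0,0],"xyz":[-0.16,-0.08,0.255],"fingers":0.6},{"delta_rot":[0,0,0],"xyz":[-0.16,-0.08,0.268],"fingers":0.6}]' 20
python3 -m crank '[{"delta_rot":[0,0,0],"xyz":[0,0,0.002],"fingers":0.6},{"delta_rot":[0,0,0],"xyz":[0,0,0.002],"fingers":0.6},{"delta_rot":[0,0,0],"xyz":[0,0,0.002],"fingers":0.6}]' 20
python3 -c "
from ik import *
d();o,p,r=tool();x=r.as_matrix()[:,0];print('a',np.degrees(np.arctan2(x@rt,x@up)),p-cen-.013*n)"
```

```text
t: 33.1
eef_pos: [0.4865, 0.0582, 0.0674]
tool_rot: [-0.219, 0.941, -0.259, 0.018]
contact_force: [0.4, 0.4, -0.2]
gripper_width: 0.203
grasp_force: 0.0
t: 33.4
eef_pos: [0.4892, 0.0567, 0.0679]
tool_rot: [-0.219, 0.94, -0.26, 0.02]
contact_force: [0.4, 0.1, -0.1]
gripper_width: 0.2
grasp_force: 0.0
t 33.4 p [0.4892 0.0567 0.0679] w 17.0 F [ 0.4  0.1 -0.1] z [ 0.151  0.402 -0.903]
a 57.871401717530404 [-0.00221373  0.00356588  0.00069937]
```

Back at the same pose, so I'll close, turn 3°, release and withdraw.

```bash
python3 -m crank '[{"delta_rot":[0,0,0],"xyz":[0,0,0],"fingers":0.8},{"delta_rot":[0,0,0],"xyz":[0,0,0],"fingers":1},{"delta_rot":[0,0,0],"xyz":[0,0,0],"fingers":1},{"delta_rot":[0,0,0],"xyz":[0,0,0],"fingers":1},{"delta_rot":[0.6,0,1.4],"xyz":[0,0,0],"fingers":1},{"delta_rot":[1.1,0,2.8],"xyz":[0,0,0],"fingers":1},{"delta_rot":[1.1,0,2.8],"xyz":[0,0,0],"fingers":1},{"delta_rot":[1.1,0,2.8],"xyz":[0,0,0],"fingers":1}]' 20
python3 -m crank '[{"delta_rot":[0,0,0],"xyz":[0,0,0],"fingers":0.85},{"delta_rot":[0,0,0],"xyz":[0,0,0],"fingers":0.7},{"delta_rot":[0,0,0],"xyz":[0,0,0],"fingers":0.6},{"delta_rot":[0,0,0],"xyz":[0,0,0],"fingers":0.6},{"delta_rot":[0,0,0],"xyz":[0,0,-0.01],"fingers":0.6},{"delta_rot":[0,0,0],"xyz":[0,0,-0.03],"fingers":0.6},{"delta_rot":[0,0,0],"xyz":[0,0,-0.06],"fingers":0.6},{"delta_rot":[0,0,0],"xyz":[0,0,-0.10],"fingers":0.6},{"delta_rot":[0,0,0],"xyz":[0,0,-0.14],"fingers":0.6},{"delta_rot":[0,0,0],"xyz":[0,0,-0.14],"fingers":0.6}]' 20
python3 -m crank '[{"delta_rot":[0,0,0],"xyz":[0.04,0.02,-0.03],"fingers":0.6},{"delta_rot":[0,0,0],"xyz":[0.08,0.04,-0.065],"fingers":0.6},{"delta_rot":[0,0,0],"xyz":[0.12,0.06,-0.1],"fingers":0.6},{"delta_rot":[0,0,0],"xyz":[0.16,0.08,-0.13],"fingers":0.6},{"delta_rot":[0,0,0],"xyz":[0.16,0.08,-0.13],"fingers":0.6},{"delta_rot":[0,0,0],"xyz":[0.16,0.08,-0.13],"fingers":0.6}]' 20
sed -i 's/radians(-75)/radians(-78)/' meas2.py; python3 meas2.py 2>/dev/null; python3 meas.py | grep new
python3 -c "
from h import *
print(fit('bowl_middle_mid',['scene','top'],(.637,.112),.096),fit('bowl_small_mid',['scene','top'],(.637,.112),.1))"
```

```text
t: 34.2
eef_pos: [0.4894, 0.0564, 0.0679]
tool_rot: [-0.229, 0.931, -0.283, 0.017]
contact_force: [-3.3, -2.4, 8.9]
gripper_width: 0.113
grasp_force: 21.5
t: 35.2
eef_pos: [0.4689, -0.0052, 0.196]
tool_rot: [-0.229, 0.931, -0.285, 0.02]
contact_force: [-0.6, -0.8, 0.2]
gripper_width: 0.193
grasp_force: 0.0
t: 35.8
eef_pos: [0.5399, -0.2039, 0.2583]
tool_rot: [-0.229, 0.93, -0.285, 0.018]
contact_force: [0.8, 0.4, -0.9]
gripper_width: 0.202
grasp_force: 0.0
top C mm [ 1.1 -0.1] rmark 0.0336 mark old/new -17.4 60.6 pointer line dir 61.3 pts about C [np.float64(59.1), np.float64(59.3), np.float64(59.7), np.float64(59.9), np.float64(59.9), np.float64(59.7)] line dist of C mm -0.76
scene C mm [1.2 2.3] rmark 0.0335 mark old/new -18.6 59.4 pointer line dir 62.4 pts about C [np.float64(60.0), np.float64(58.3), np.float64(59.7), np.float64(60.5), np.float64(60.5), np.float64(60.0)] line dist of C mm -1.05
top new r21-25 [(np.float64(61.0), np.float64(-16.6)), (np.float64(-14.0), np.float64(-0.5)), (np.float64(18.0), np.float64(-0.4))]
top new r25-29 [(np.float64(61.0), np.float64(-18.0)), (n
[... 771 characters left out ...]
86.0), np.float64(-31.3)), (np.float64(55.0), np.float64(-15.2)), (np.float64(-30.0), np.float64(-4.5))]
scene new r33-36 [(np.float64(57.0), np.float64(-21.0)), (np.float64(-31.0), np.float64(-14.4)), (np.float64(88.0), np.float64(-7.6))]
scene new r35-39 [(np.float64(-32.0), np.float64(-22.5)), (np.float64(58.0), np.float64(-19.2)), (np.float64(13.0), np.float64(-5.9))]
{'scene': (array([0.6404, 0.1115]), np.float64(0.373)), 'top': (array([0.6356, 0.11  ]), np.float64(0.238)), 'both': (array([0.6356, 0.1105]), np.float64(0.618))} {'scene': (array([0.6468, 0.1105]), np.float64(0.238)), 'top': (array([0.6388, 0.1118]), np.float64(0.053)), 'both': (array([0.6392, 0.1128]), np.float64(0.314))}
```

Mark and pointer now line up (top 61°/61°, scene 57°/57°), the bowls are still nested, and the arm is clear. Handing in.

```bash
python3 -c "
from station import job
print(job.hand_in())"
```

```text
the job is handed in; nothing more can be done
None
```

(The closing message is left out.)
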